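Set a cased glass sample at 45 degrees on the strain viewer

ROBOT

A 6-joint arm with a two-finger parallel gripper is mounted at the origin on a cart in front of the work surface, level with it; the furniture and walls round the work are solid. World frame = base frame: x ahead of the robot, y to its left, z up, the work surface at z = 0. Lengths are in m, angles in rad, forces in N, time in s.
With the tool pointing down it reaches from about 0.35 to 0.85 m from the base axis. Payload 8.1 kg.
Tool frame: the origin (TCP) lies on the centre line of the jaws, within the pads' length; the fingertips stand robot.tip_extent ahead of it and the grasp point (between the pads) lies 11 mm behind it (robot.tip_extent is the distance from the TCP to the fingertips, in m); y points along the fingers, z is the direction in which the jaws open and shut, and the axes are right-handed (so a half turn about y gives the same grasp; the last joint's range is limited). The gripper opens to 93 mm and grips with 3 to 60 N. Pads are 15 mm wide; open, the fingers measure 128 mm over their backs; the gripper's body (75 mm by 188 mm) begins 65 mm behind the grasp point.
Start: joints at [1.086, 0.13, 1.488, -0, 1.523, -0.085], TCP at [0.234, 0.553, 0.192] pointing down, gripper open.
Joint ranges: [-2.96, 2.96], [-0.89, 2.26], [0.02, 2.5], [-1.34, 4.48], [0, 2.73], [-2.66, 2.66]. Speed limits (rad/s): [2.39, 2.39, 2.79, 3.14, 3.14, 3.14].

INTERFACE

Orientations are given as a rotation vector (axis times angle).
In Python, from plant import monitor, optics, robot gives the robot as it stands.
- The arm moves only by the shell command python3 -m inch 'ROWS' [OPENING] [FORCE]. ROWS is JSON, a list that holds one entry, the list of rows, each a list of 6 numbers: the shift along the tool's x, y, z in mm, then the turn, a rotation vector about the tool's x, y, z in rad. A call has 1 to 8 rows; each row shifts and turns the commanded pose from where the row before left it, along the tool's axes as they then stand; what a row does not reach is not made up. A row lasts 1/8 s, in which the tool goes at most 62.5 mm and 10.7 degrees, less where a joint would pass 70% of its speed; a pose out of reach is approached as far as the arm can. A call is refused whole if a number of a shift passes 62.5 or a number of a turn 0.188, either way. A call with a gripper value outside its range is refused whole. OPENING is the finger opening in mm, from 0 to 93, set as the call begins (- or left out, the last holds). The fingers move at their own pace and stop on an object; FORCE is the grip in N (left out, the last holds). Time passes only in rows, so rows that do not move let the fingers close. It gives the time, the measured TCP pose, the force and the opening at its end, in the units of the state.
- monitor.read_state(): the state, without advancing time (a new reading comes with each control period).
- optics.read_camera(name): name is "scene" or "side" or "wrist"; returns a dict with "image" (420x560x3 uint8, blue, green, red), "fx", "fy", "cx", "cy" (pixels), "rvec" (rotation vector, rad) and "tvec" (3), from world to camera coordinates, as OpenCV has them. Camera axes: x right, y down, z forward; pixel columns grow to the right and rows downward; lengths in m; the calibration is good to about 2 mm. The wrist camera is an equidistant fisheye: a pixel r from the principal point sees the ray r / f radians off the axis. A picture is of the moment at which its call begins. There is no depth.
- robot.close_job(): hands the job in, once; it reports no verdict.
The state is a dict: "t": time; "q": joint angles; "dq": joint speeds; "joint_torque": joint torques, N m; "tool_pos": TCP position; "orientation": TCP orientation; "force": force on the tool from outside, world axes, zero at the start; "wrist_torque": the same for the moment, N m; "opening": finger opening in m.
Only numpy, scipy, OpenCV 4.12 (cv2) and the standard library are available. Lean on these libraries where they do the work, as an engineer would, in place of code of your own. Each camera call takes 0.05 s, during which the arm holds its last target.

TASK

Get the glass sample ready for its strain check: close the little hinged case over the square of glass, turn the whole case over and set it lid-down on the strain viewer, with the raised square of the lid down inside the square seat of the turning stage. The stage, which has an upright stud to turn it by, must stand with one of its two 45-degree marks (45 to either side of the zero arrow at the stud) at the index line, where the strain shows brightest. Leave the round hand filter, the brush and the wax block where they lie.

Things in the scene. Friction and masses are not known exactly. Their poses are not given: they have to be found in the camera images.
- case_centre (a point): Loose aluminium case of two hinged halves, starts base-down, lid open. Shut: 56 x 56 x 30 mm (base 20, lid 10), plus a centred dark raised frame 42 x 42 mm, 5 mm high, on the lid's outer face; 0.24 kg. This point: middle of the shut case, 15 mm above the base's underside. z: from base to lid, x: to the hinge edge, y: along the hinge. Hinge line at x = +28 mm, z = +5 mm from here.
- lid (a joint): Opening angle of the case's lid in rad: 0 shut, 1.95 fully open (up and leaning back past the hinge). The hinge is stiff (0.04 N m): the lid stays at any angle, shut too when the case is upside down, and must be pushed shut all the way. The case is light and slides if pushed hard.
- lid_middle (a point): Middle of the lid's 56 x 56 mm outer face (the raised frame stands 5 mm further out); z is the lid's outward normal, x points to its hinge edge, y along the hinge.
- glass_centre (a point): Centre of the loose square of green glass, 40 x 40 x 10 mm, lying in the 44 x 44 mm, 12 mm deep pocket of the case's base. It falls out if the case is turned over open.
- seat (a point): Centre of the top of the stage's square seat, on the turning axis, 60 mm above the worktop. The seat is a frame 55 x 55 mm outside, 49 x 49 mm inside, 12 mm deep; its top carries the case's lid face, the lid's raised frame inside it, any of the four ways round. It stands on a disc of 147 mm diameter, top 48 mm above the worktop. x, y: along the frame's sides, turning with the stage; z up.
- stage (a joint): Stage angle in rad = scale reading: 0 with the zero arrow at the index line, positive counter-clockwise from above, +-0.785 at the two 45-degree marks; stops at +-1.6. Friction 0.07 N m, stays where left. Marks on the rim: short every 5 degrees, longer every 15, longest and thickest every 45. The index is a black line on the grey base beside the rim.
- stud (a point): Upright dark knurled stud that turns the stage: round head 13 mm in diameter, from 58 to 82 mm above the worktop; this point is the head's middle, 70 mm up. It stands on the disc just inboard of the zero arrow, 60 mm from the axis (x = -60 mm in the seat's axes).
- viewer: Fixed grey base of the strain viewer, 184 x 190 mm, 40 mm tall, carrying the turning stage at its centre; origin under its centre on the worktop. Its own -x side, towards the robot, bears the index line.
- viewing_filter: Dark round glass in a steel ring (82 mm across, 10 mm thick) with a wooden handle 85 mm long, lying on the worktop; origin under the ring's centre, the handle points to its -x. Leave it.
- brush: Flat brush with a green handle, 34 x 203 x 16 mm, lying on the worktop along its own y; leave it.
- wax: Small yellow block of beeswax, 43 x 64 x 26 mm, lying on the worktop; origin under its centre. Leave it.
Things that resemble listed ones, but are neither listed nor needed, are in the scene too. What is shaped like the part that bears glass_centre but pink is not meant.

How it is judged:
At the end, for the whole second after the job is handed in: Case shut (within 0.08 rad), glass inside, upside down and level, its raised square in the seat (lid face within 2.5 mm of the frame, centred within 6 mm, square within 0.15 rad); stage at rest at 45 degrees either side of zero within 0.06 rad (3.4 degrees) (value of joint lid below 0.08 rad and angle between case_centre's own z axis and vertical above 3.06 rad and z of case_centre in the frame of seat below 0.0175 m and horizontal distance between case_centre and seat below 0.006 m and (angle between the x axis of case_centre and the x axis of seat, either way round below 0.15 rad or angle between the x axis of case_centre and the y axis of seat, either way round below 0.15 rad) and distance between glass_centre and case_centre below 0.008 m and (value of joint stage between 0.725 and 0.845 rad or value of joint stage between -0.845 and -0.725 rad) and velocity of joint stage between -0.03 and 0.03 rad/s); the robot touches nothing.
It fails at once if the hand filter, brush or wax block is moved more than 30 mm (distance of any of viewing_filter, brush, wax from where it was at the start of the episode above 0.03 m).
It also fails if it takes over 72 s, if anything falls off the work surface, if the arm or the gripper's body presses on something with over 40 N, if the wrist force passes 120 N, or if a joint passes its speed limit or range.

## Working session

There is one attempt and no reset: what is moved stays moved. The work goes in short steps, Python scripts to look and compute and a shell command to move; the robot and the scene stay as the last step left them, time stands still between calls to the robot, and variables do not carry over. Pictures are saved under pics/ and viewed, and the job is handed in when it is done.

```bash
ls -la; mkdir -p pics
cat > h.py <<'E'
import numpy as np, cv2
from scipy.spatial.transform import Rotation as R
from plant import monitor, optics, robot
def cam(n):
    c=optics.read_camera(n); return c
def save(c,name): cv2.imwrite('pics/'+name,c['image'])
def ray(c,u,v,fish=False):
    x=(u-c['cx'])/c['fx'];y=(v-c['cy'])/c['fy']
    if fish:
        r=np.hypot(x,y); d=np.array([x/r*np.sin(r),y/r*np.sin(r),np.cos(r)]) if r>1e-9 else np.array([0,0,1.])
    else: d=np.array([x,y,1.])
    Rm=R.from_rotvec(np.ravel(c['rvec'])).as_matrix();t=np.ravel(c['tvec'])
    return -Rm.T@t, Rm.T@d
def onz(c,u,v,z,fish=False):
    o,d=ray(c,u,v,fish); return o+d*(z-o[2])/d[2]
def proj(c,p,fish=False):
    Rm=R.from_rotvec(np.ravel(c['rvec'])).as_matrix();q=Rm@np.asarray(p)+np.ravel(c['tvec'])
    if fish:
        r=np.hypot(q[0],q[1]);th=np.arctan2(r,q[2]);return c['cx']+c['fx']*th*q[0]/r,c['cy']+c['fy']*th*q[1]/r
    return c['cx']+c['fx']*q[0]/q[2],c['cy']+c['fy']*q[1]/q[2]
E
python3 - <<'E'
from h import *
import pickle
for n in ['scene','side','wrist']:
    c=cam(n);save(c,n+'0.png');print(n,c['fx'],c['cx'],c['cy'],ray(c,c['cx'],c['cy']))
    pickle.dump(c,open(n+'0.pkl','wb'))
print(monitor.read_state(),robot.tip_extent)
E
```

```text
total 12
drwxr-xr-x  3 agent agent 4096 Dec  6 21:57 .
drwxr-xr-x 23 root  root  4096 Dec  6 21:57 ..
drwxr-xr-x  2 agent agent 4096 Dec  6 21:57 pics
scene 508.72675037605416 281.05644902818767 210.30178967435114 (array([ 0.02626382, -0.31546441,  0.78822078]), array([ 0.50379802,  0.42323417, -0.75303413]))
side 379.99287818056985 284.2415015356965 209.50195351588988 (array([0.19045037, 0.42725272, 0.82354806]), array([ 0.36148475, -0.3620063 , -0.85923234]))
wrist 325.19226210127806 278.6200680118587 209.01749199944086 (array([0.15993845, 0.5847918 , 0.38437407]), array([ 0.26942879, -0.11571419, -0.95604307]))
{'t': 0.15, 'q': array([ 1.08561562e+00,  1.30962081e-01,  1.48902574e+00, -1.67617395e-05,
        1.52299671e+00, -8.53840440e-02]), 'dq': array([ 2.44605643e-05, -9.96531517e-04, -3.78460340e-03, -2.59926125e-05,
       -1.47304887e-03,  3.36608569e-04]), 'joint_torque': array([ 5.71238925e-04, -5.60483623e+01, -4.92329407e+01,  7.67396064e-02,
        3.07102560e-02, -3.85479041e-05]), 'tool_pos': array([0.23329467, 0.55227502, 0.19074561]), 'orientation': array([-1.54929294,  0.3139748 , -0.3133814 ]), 'force': array([-0.95680229, -0.65787918, -0.03127605]), 'wrist_torque': array([-0.02873491,  0.04151665,  0.03753728]), 'opening': 0.09278088434959211} 0.008
```

View pics/scene0.png

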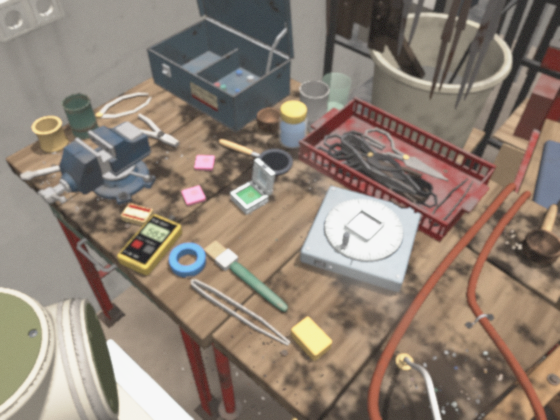

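View pics/side0.png

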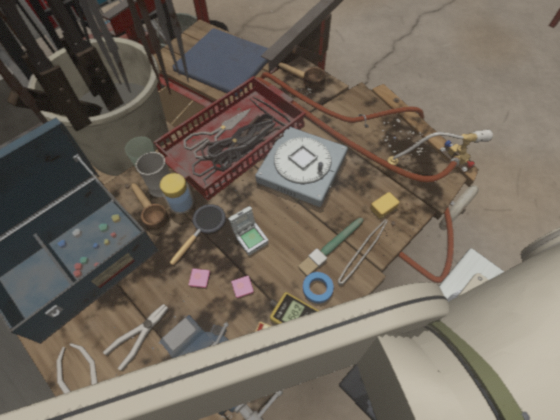

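View pics/wrist0.png

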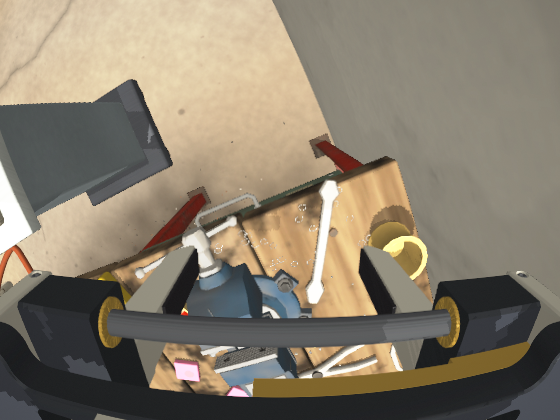

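The scene view shows the case open at about (252,190), the viewer at (362,235), the filter at (275,160), the brush at (255,280) and the wax at (312,337). In the side view the case is at (250,235) and the stage at (302,160). I'll zoom in on these.

Run:
```python
from h import *
import pickle
s=pickle.load(open('scene0.pkl','rb'))['image'];d=pickle.load(open('side0.pkl','rb'))['image']
def crop(im,x,y,w,h,k): return cv2.resize(im[y:y+h,x:x+w],None,fx=k,fy=k,interpolation=cv2.INTER_CUBIC)
cv2.imwrite('pics/sa.png',np.vstack([crop(s,220,150,100,75,6)]))
cv2.imwrite('pics/sb.png',crop(s,295,180,133,110,6))
cv2.imwrite('pics/da.png',crop(d,190,195,100,75,6))
cv2.imwrite('pics/db.png',crop(d,250,120,100,90,6))
```

```text
(no output)
```

View pics/sa.png

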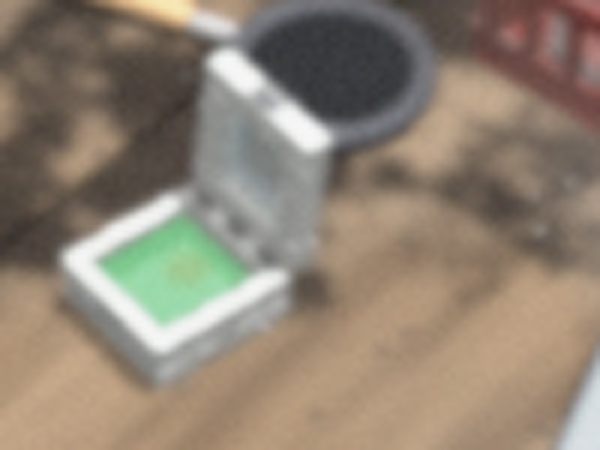

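View pics/sb.png

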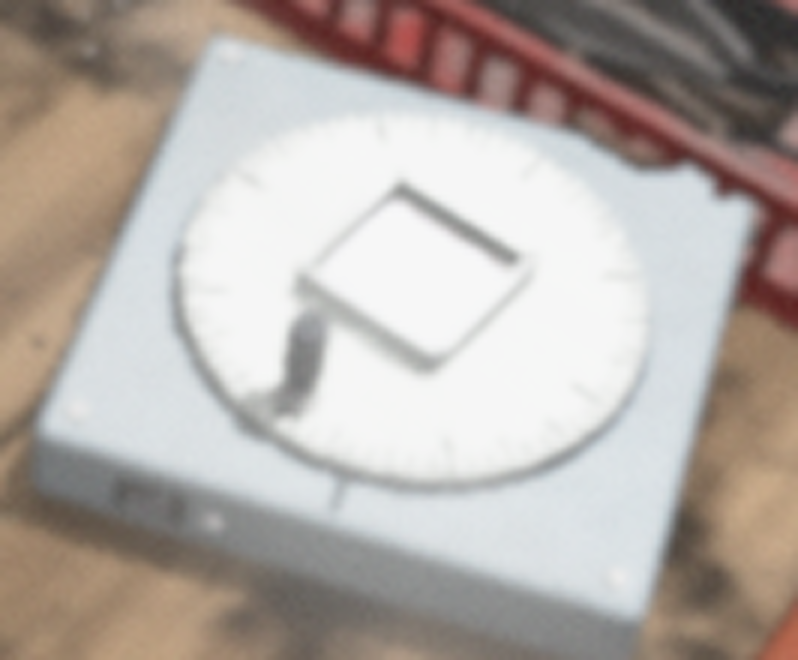

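View pics/da.png

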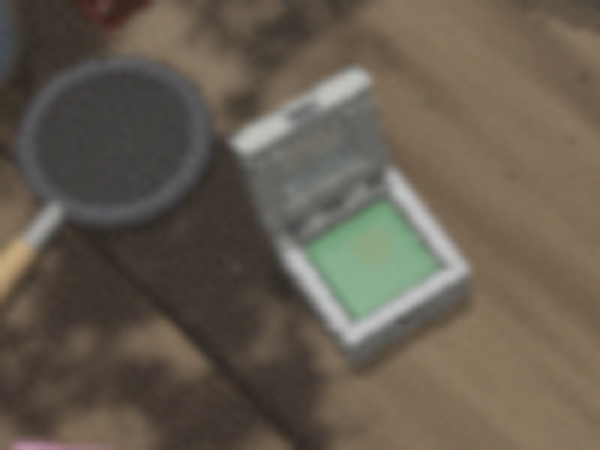

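View pics/db.png

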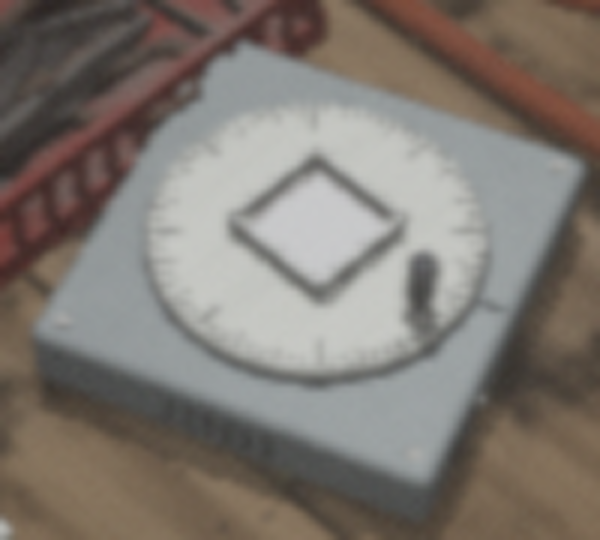

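Run:
```python
from h import *
import pickle
s=pickle.load(open('scene0.pkl','rb'));d=pickle.load(open('side0.pkl','rb'))
np.set_printoptions(precision=4,suppress=True)
def f(c,x0,y0,pts,z): return np.array([onz(c,x0+(u+.5)/6-.5,y0+(v+.5)/6-.5,z) for u,v in pts])
def quad(n,q):
    print(n,'\n',q,'ctr',q.mean(0),'sides',[round(float(np.linalg.norm(q[i]-q[(i+1)%4])),4) for i in range(4)])
    e=q[1]-q[0]; e2=q[2]-q[3]; print(' ang',np.degrees(np.arctan2(e[1],e[0])),np.degrees(np.arctan2(e2[1],e2[0])))
quad('case scene', f(s,220,150,[(63,258),(157,352),(290,280),(192,192)],.02))
quad('case side', f(d,190,195,[(468,268),(352,337),(284,243),(392,170)],.02))
def blob(c,x0,y0,w,h):
    hsv=cv2.cvtColor(c['image'],cv2.COLOR_BGR2HSV); m=cv2.inRange(hsv,(50,70,60),(85,255,255)); k=np.zeros_like(m);k[y0:y0+h,x0:x0+w]=m[y0:y0+h,x0:x0+w]
    cs,_=cv2.findContours(k,cv2.RETR_EXTERNAL,cv2.CHAIN_APPROX_NONE);g=max(cs,key=cv2.contourArea)
    M=cv2.moments(g);print('glass area',cv2.contourArea(g));return M['m10']/M['m00'],M['m01']/M['m00']
for c,a in((s,(220,150,100,75)),(d,(190,195,100,75))): print('glass',onz(c,*blob(c,*a),.018))
quad('seat scene', f(s,295,180,[(300,275),(402,180),(537,262),(430,366)],.06))
quad('seat side', f(d,250,120,[(230,225),(318,152),(408,222),(320,302)],.06))
print('index',f(s,295,180,[(345,472),(335,508)],.04), f(d,250,120,[(480,300),(505,308)],.04))
print('viewer', f(s,295,180,[(218,38),(40,435),(638,618),(765,205)],.04),'\n',f(d,250,120,[(245,42),(38,335),(428,490),(588,160)],.04))
# stud head top ~ z .082
print('stud top',f(s,295,180,[(312,318)],.082),f(d,250,120,[(427,258)],.082),'foot',f(s,295,180,[(290,405)],.048),f(d,250,120,[(420,318)],.048))
```

```text
case scene 
 [[0.5076 0.2271 0.02  ]
 [0.4975 0.1732 0.02  ]
 [0.5515 0.1616 0.02  ]
 [0.5601 0.2154 0.02  ]] ctr [0.5292 0.1944 0.02  ] sides [0.0548, 0.0552, 0.0545, 0.0538]
 ang -100.55501650394683 -99.16132359477227
case side 
 [[0.4989 0.174  0.02  ]
 [0.5094 0.226  0.02  ]
 [0.5584 0.2176 0.02  ]
 [0.5522 0.1652 0.02  ]] ctr [0.5297 0.1957 0.02  ] sides [0.053, 0.0497, 0.0527, 0.054]
 ang 78.66336722396608 83.25636378417286
glass area 176.0
glass [0.531  0.1969 0.018 ]
glass area 0.0Traceback (most recent call last):
  File "<stdin>", line 15, in <module>
  File "<stdin>", line 14, in blob
ZeroDivisionError: float division by zero
```

Run:
```python
from h import *
import pickle
s=pickle.load(open('scene0.pkl','rb'));d=pickle.load(open('side0.pkl','rb'))
np.set_printoptions(precision=4,suppress=True)
def f(c,x0,y0,pts,z): return np.array([onz(c,x0+(u+.5)/6-.5,y0+(v+.5)/6-.5,z) for u,v in pts])
def quad(n,q):
    print(n,'\n',q,'ctr',q.mean(0),'sides',[round(float(np.linalg.norm(q[i]-q[(i+1)%4])),4) for i in range(4)])
    e=q[1]-q[0]; e2=q[2]-q[3]; print(' ang',np.degrees(np.arctan2(e[1],e[0])),np.degrees(np.arctan2(e2[1],e2[0])))
quad('seat scene', f(s,295,180,[(300,275),(402,180),(537,262),(430,366)],.06))
quad('seat side', f(d,250,120,[(230,225),(318,152),(408,222),(320,302)],.06))
print('index',f(s,295,180,[(345,472),(335,508)],.04), f(d,250,120,[(480,300),(505,308)],.04))
print('viewer', f(s,295,180,[(218,38),(40,435),(638,618),(765,205)],.04),'\n',f(d,250,120,[(245,42),(38,335),(428,490),(588,160)],.04))
print('stud top',f(s,295,180,[(312,318)],.082),f(d,250,120,[(427,258)],.082),'foot',f(s,295,180,[(290,405)],.048),f(d,250,120,[(420,318)],.048))
# obstacles
for n,c,u,v in (('filter',s,275,160),('brush',s,250,278),('wax',s,312,337),('filter',d,209,218)): print(n,onz(c,u,v,.01))
S=monitor.read_state();print(R.from_rotvec(S['orientation']).as_matrix())
```

```text
seat scene 
 [[ 0.563  -0.0191  0.06  ]
 [ 0.6162 -0.0204  0.06  ]
 [ 0.6159 -0.0715  0.06  ]
 [ 0.5601 -0.0697  0.06  ]] ctr [ 0.5888 -0.0452  0.06  ] sides [0.0532, 0.0511, 0.0559, 0.0506]
 ang -1.4405647668840402 -1.8872199843860826
seat side 
 [[ 0.6146 -0.0113  0.06  ]
 [ 0.6156 -0.0668  0.06  ]
 [ 0.562  -0.0657  0.06  ]
 [ 0.5596 -0.0087  0.06  ]] ctr [ 0.588  -0.0381  0.06  ] sides [0.0555, 0.0536, 0.057, 0.0551]
 ang -88.91661832408548 -87.56431984001934
index [[ 0.5243 -0.0666  0.04  ]
 [ 0.5116 -0.072   0.04  ]] [[ 0.5215 -0.0689  0.04  ]
 [ 0.5112 -0.0732  0.04  ]]
viewer [[ 0.6441  0.0717  0.04  ]
 [ 0.4745  0.0114  0.04  ]
 [ 0.5379 -0.1611  0.04  ]
 [ 0.7014 -0.1074  0.04  ]] 
 [[ 0.6956 -0.1037  0.04  ]
 [ 0.642   0.0764  0.04  ]
 [ 0.4733  0.0178  0.04  ]
 [ 0.5385 -0.1607  0.04  ]]
stud top [[ 0.5358 -0.0405  0.082 ]] [[ 0.5332 -0.0431  0.082 ]] foot [[ 0.5284 -0.0421  0.048 ]] [[ 0.5298 -0.0391  0.048 ]]
filter [0.6505 0.229  0.01  ]
brush [0.3858 0.0577 0.01  ]
wax [ 0.3682 -0.1002  0.01  ]
filter [0.647  0.2321 0.01  ]
[[ 0.9211 -0.0006  0.3892]
 [-0.3892 -0.0012  0.9211]
 [-0.0001 -1.     -0.0014]]
```

```bash
cat >> h.py <<'E'
def dl(target,yaw=None,Rt=None):
    """print shift (mm) in tool axes after turning; turn rotvec in tool axes"""
    S=monitor.read_state();R0=R.from_rotvec(S['orientation'])
    if yaw is not None:
        a=np.radians(yaw);x=np.array([np.cos(a),np.sin(a),0]);y=np.array([0,0,-1.]);Rt=R.from_matrix(np.c_[x,y,np.cross(x,y)])
    if Rt is None: Rt=R0
    rv=(R0.inv()*Rt).as_rotvec()
    w=(np.asarray(target)-S['tool_pos'])*1000
    print('t',S['t'],'turn',rv.round(3),'shift before turn',R0.inv().apply(w).round(1),'shift after turn',Rt.inv().apply(w).round(1),'q',S['q'].round(2))
C=np.array([.5295,.195,0]);CY=-10.5
def casep(x,y,z,C=C,yaw=CY):
    a=np.radians(yaw);return C+np.array([x*np.cos(a)-y*np.sin(a),x*np.sin(a)+y*np.cos(a),z*1000])/1000 if 0 else C+np.array([(x*np.cos(a)-y*np.sin(a))/1000,(x*np.sin(a)+y*np.cos(a))/1000,z/1000])
E
python3 - <<'E'
from h import *
import pickle
s=pickle.load(open('scene0.pkl','rb'))
dl(casep(90,0,190),CY)
print('jar',onz(s,293,143,0),onz(s,293,108,.08),'mug',onz(s,313,115,0),'tray',onz(s,302,160,0.04))
E
```

```text
t 0.15 turn [ 0.001 -0.217 -0.   ] shift before turn [ 499.8    1.  -194.5] shift after turn [ 446.4    0.7 -297.3] q [ 1.09  0.13  1.49 -0.    1.52 -0.09]
jar [0.72953646 0.24238585 0.        ] [0.74869999 0.26134356 0.08      ] mug [0.8416605  0.27180784 0.        ] tray [0.66466537 0.16463646 0.04      ]
```

```bash
python3 -m inch '[[[0,0,0,0,-0.109,0],[0,0,0,0,-0.108,0],[50,0,-33,0,0,0],[50,0,-33,0,0,0],[50,0,-33,0,0,0],[50,0,-33,0,0,0],[50,0,-33,0,0,0],[50,0,-33,0,0,0]]]' 0 30
python3 -m inch '[[[50,0,-33,0,0,0],[50,0,-33,0,0,0],[46,0,-33,0,0,0],[0,0,0,0,0,0],[0,0,0,0,0,0]]]'
python3 - <<'E'
from h import *
dl(casep(90,0,64),CY)
c=cam('wrist');save(c,'w1.png');import pickle;pickle.dump(c,open('w1.pkl','wb'))
c=cam('scene');save(c,'s1.png')
E
```

```text
t: 1.15
tool_pos: [0.4935, 0.3019, 0.1913]
orientation: [-1.566, 0.144, -0.143]
force: [0.4, 0.9, 0.1]
opening: 0.0173
t: 1.78
tool_pos: [0.6177, 0.1796, 0.1909]
orientation: [-1.566, 0.145, -0.143]
force: [0.1, -0.3, 0.6]
opening: 0.0003
t 1.775 turn [ 0.    -0.    -0.001] shift before turn [  0.7 126.9  -1. ] shift after turn [  0.5 126.9  -1. ] q [ 0.2   0.25  1.36  0.    1.54 -1.18]
```

View pics/w1.png

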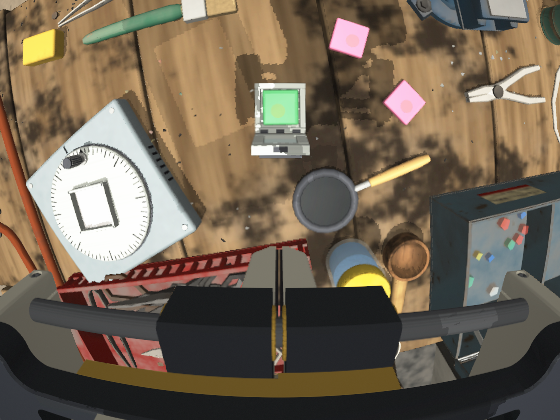

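View pics/s1.png

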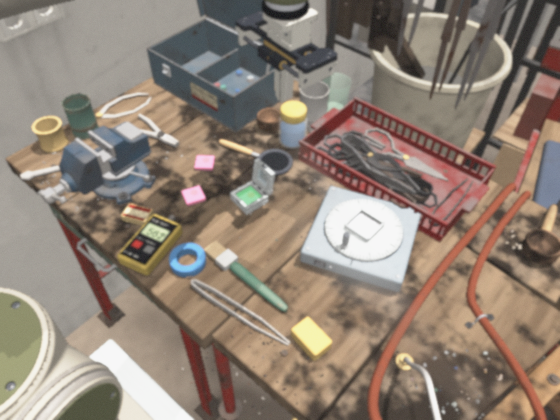

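The sharp wrist picture shows the case at (280,115), the seat at (96,204), the stud at (75,160) and the index line near (60,152). I'll measure from it.

Run:
```python
from h import *
import pickle
c=pickle.load(open('w1.pkl','rb'));s=c['image']
def crop(im,x,y,w,h,k): return cv2.resize(im[y:y+h,x:x+w],None,fx=k,fy=k,interpolation=cv2.INTER_CUBIC)
cv2.imwrite('pics/w1a.png',crop(s,240,75,80,90,6))
cv2.imwrite('pics/w1b.png',crop(s,35,135,125,145,4))
```

```text
(no output)
```

View pics/w1a.png

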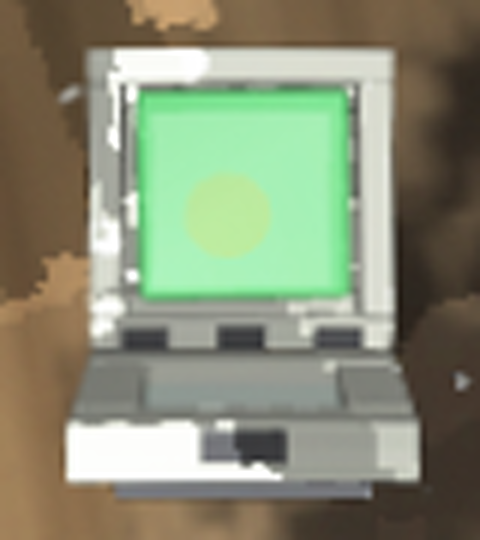

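View pics/w1b.png

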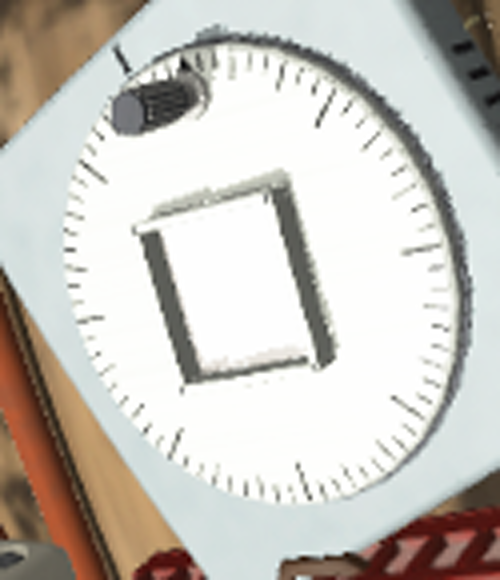

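Run:
```python
from h import *
import pickle
np.set_printoptions(precision=4,suppress=True)
c=pickle.load(open('w1.pkl','rb'))
def f(x0,y0,k,pts,z): return np.array([onz(c,x0+(u+.5)/k-.5,y0+(v+.5)/k-.5,z,True) for u,v in pts])
def quad(n,q):
    print(n,'\n',q,'ctr',q.mean(0),'sides',[round(float(np.linalg.norm(q[i]-q[(i+1)%4])),4) for i in range(4)])
    for i in range(4):
        e=q[(i+1)%4]-q[i];print(' ang',np.degrees(np.arctan2(e[1],e[0])).round(1),end='')
    print()
quad('case',f(240,75,6,[(88,50),(393,50),(396,350),(88,350)],.02))
quad('glass',f(240,75,6,[(140,92),(348,92),(348,297),(140,297)],.018))
quad('seat in',f(35,135,4,[(152,224),(272,193),(318,366),(197,378)],.06))
print('arrow',f(35,135,4,[(188,65)],.048),'index',f(35,135,4,[(117,47),(128,70)],.04),'stud',f(35,135,4,[(127,113)],.082))
m=f(35,135,4,[(98,172),(90,319),(177,444),(306,480),(408,408),(425,250),(325,108)],.048)
(cx,cy),r=cv2.minEnclosingCircle((m[:,:2]*1000).astype(np.float32));print(m)
A=np.c_[2*m[:,:2],np.ones(len(m))];x=np.linalg.lstsq(A,(m[:,:2]**2).sum(1),rcond=None)[0];print('circle',x[:2],np.sqrt(x[2]+x[0]**2+x[1]**2))
for p in m: print(np.degrees(np.arctan2(p[1]-x[1],p[0]-x[0])).round(1))
```

```text
case 
 [[0.5013 0.1746 0.02  ]
 [0.5114 0.2296 0.02  ]
 [0.567  0.2203 0.02  ]
 [0.5566 0.164  0.02  ]] ctr [0.5341 0.1971 0.02  ] sides [0.0559, 0.0563, 0.0573, 0.0563]
 ang 79.6 ang -9.5 ang -100.4 ang 169.1
glass 
 [[0.5108 0.1824 0.018 ]
 [0.5177 0.2201 0.018 ]
 [0.5558 0.2133 0.018 ]
 [0.5487 0.1752 0.018 ]] ctr [0.5333 0.1978 0.018 ] sides [0.0384, 0.0386, 0.0387, 0.0386]
 ang 79.6 ang -10.2 ang -100.4 ang 169.3
seat in 
 [[ 0.5699 -0.0599  0.06  ]
 [ 0.5702 -0.0135  0.06  ]
 [ 0.6225 -0.0156  0.06  ]
 [ 0.6189 -0.0613  0.06  ]] ctr [ 0.5954 -0.0376  0.06  ] sides [0.0464, 0.0523, 0.0458, 0.0491]
 ang 89.6 ang -2.2 ang -94.5 ang 178.4
arrow [[ 0.5277 -0.0395  0.048 ]] index [[ 0.5148 -0.071   0.04  ]
 [ 0.5229 -0.0688  0.04  ]] stud [[ 0.5361 -0.0408  0.082 ]]
[[ 0.5505 -0.0854  0.048 ]
 [ 0.5954 -0.1078  0.048 ]
 [ 0.6422 -0.0887  0.048 ]
 [ 0.6612 -0.0422  0.048 ]
 [ 0.6435  0.0031  0.048 ]
 [ 0.598   0.0243  0.048 ]
 [ 0.5514  0.0043  0.048 ]]
circle [ 0.597  -0.0417] 0.06494738534998641
-136.7
-91.4
-46.2
-0.5
43.9
89.2
134.8
```

```bash
python3 -m inch '[[[0,50,0,0,0,0],[0,50,0,0,0,0],[0,24,0,0,0,0],[-8,0,0,0,0,0],[-8,0,0,0,0,0],[0,0,0,0,0,0]]]' 
python3 -m inch '[[[-6,0,0,0,0,0],[-6,-2,0,0,0,0],[-6,-2,0,0,0,0],[-6,-2,0,0,0,0],[-6,-2,0,0,0,0],[0,0,0,0,0,0]]]'
python3 - <<'E'
from h import *
dl(casep(0,0,64),CY)
c=cam('wrist');save(c,'w2.png')
c=cam('scene');cv2.imwrite('pics/s2.png',cv2.resize(c['image'][130:240,200:330],None,fx=5,fy=5))
E
```

```text
t: 2.62
tool_pos: [0.603, 0.1834, 0.0699]
orientation: [-1.565, 0.14, -0.145]
force: [0.1, 0.4, 0.2]
opening: 0.0003
t: 3.38
tool_pos: [0.5726, 0.1881, 0.0758]
orientation: [-1.566, 0.143, -0.144]
force: [0.3, -0.0, -0.3]
opening: 0.0004
t 3.375 turn [-0.     0.001  0.   ] shift before turn [-43.6  11.8  -1. ] shift after turn [-43.6  11.8  -1.1] q [ 0.23  0.22  1.61  0.    1.32 -1.16]
```

View pics/w2.png

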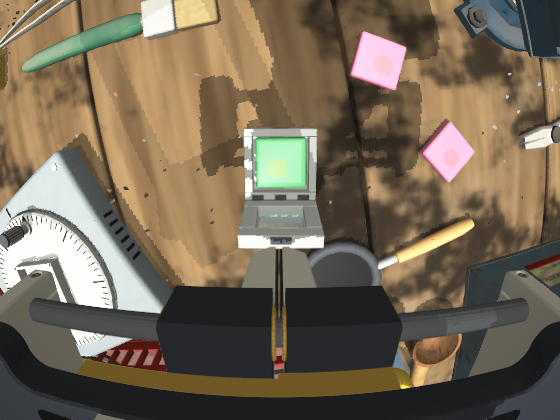

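View pics/s2.png

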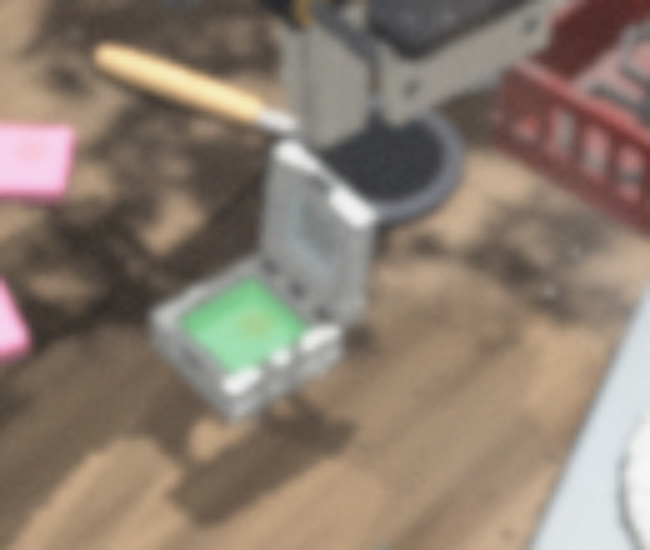

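```bash
python3 -m inch '[[[-5,0,0,0,0,0],[-5,0,0,0,0,0],[-5,0,0,0,0,0],[-5,0,0,0,0,0],[-5,1,0,0,0,0],[-5,1,0,0,0,0],[-5,2,0,0,0,0],[0,0,0,0,0,0]]]'
python3 - <<'E'
from h import *
dl(casep(0,0,64),CY)
c=cam('wrist');save(c,'w3.png')
c=cam('scene');cv2.imwrite('pics/s3.png',cv2.resize(c['image'][130:240,200:330],None,fx=5,fy=5))
E
```

```text
t: 4.47
tool_pos: [0.5379, 0.1943, 0.0712]
orientation: [-1.566, 0.144, -0.143]
force: [-0.7, 0.3, -0.6]
opening: 0.0003
t 4.475 turn [ 0.     0.001 -0.001] shift before turn [-8.4  7.2 -0.9] shift after turn [-8.4  7.2 -0.9] q [ 0.26  0.14  1.7   0.    1.3  -1.13]
```

View pics/w3.png

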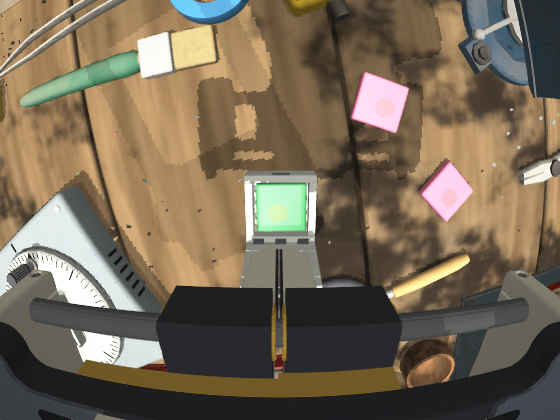

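View pics/s3.png

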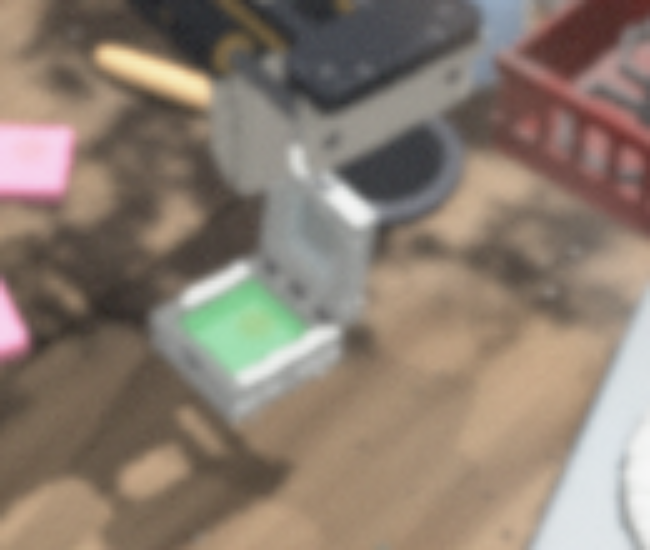

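Run:
```python
from h import *
import pickle
s=pickle.load(open('scene0.pkl','rb'));w=pickle.load(open('w1.pkl','rb'));d=pickle.load(open('side0.pkl','rb'))
S=monitor.read_state();p=S['tool_pos']
for z in (0,-.008): 
    u,v=proj(s,p+[0,0,z]);print('tip in s3 crop',(u-200)*5,(v-130)*5)
print(robot.tip_extent)
c=cam('side');cv2.imwrite('pics/d3.png',cv2.resize(c['image'][170:290,170:310],None,fx=5,fy=5))
cc=cam('scene');cv2.imwrite('pics/s3f.png',cc['image'])
```

```text
tip in s3 crop 255.42980329220129 221.60661343064106
tip in s3 crop 256.10095330949207 235.80097454161887
0.008
```

View pics/d3.png

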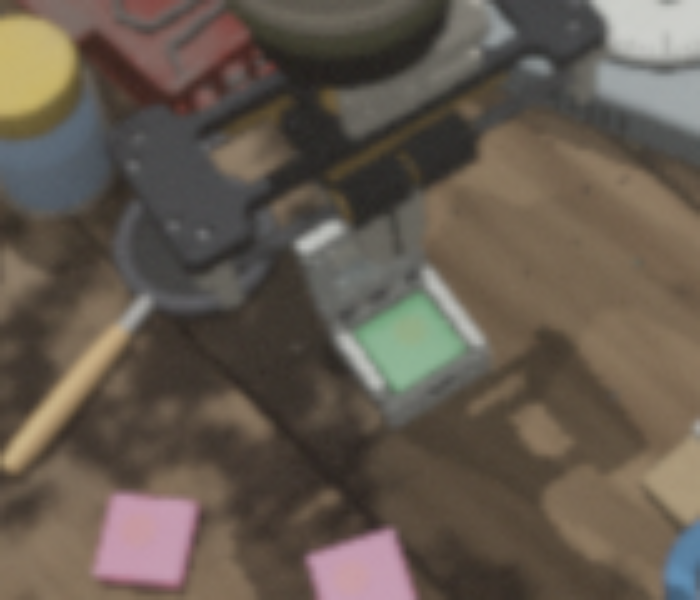

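View pics/s3f.png

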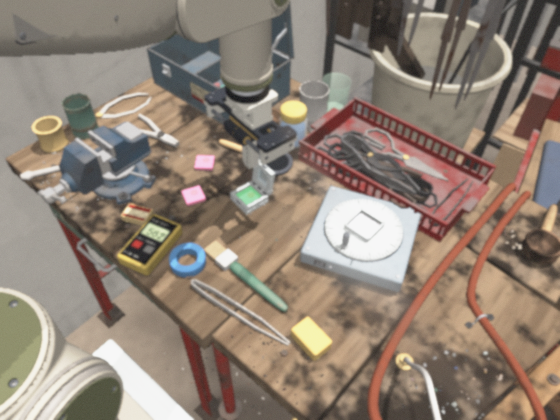

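Run:
```python
from h import *
S=monitor.read_state();p=S['tool_pos'];Rt=R.from_rotvec(S['orientation'])
ims=[]
for n,(x0,y0,w,h) in (('scene',(200,110,130,100)),('side',(170,170,130,100))):
    c=cam(n);im=cv2.resize(c['image'][y0:y0+h,x0:x0+w],None,fx=5,fy=5,interpolation=cv2.INTER_CUBIC)
    for z in (-18,-8,0,8):
      for sx in(-17.5,0,17.5):
        u,v=proj(c,p+Rt.apply([0,z/1000,sx/1000]));cv2.circle(im,(int((u-x0)*5),int((v-y0)*5)),3,(0,0,255) if z==8 else (0,255,255),-1)
    cv2.imwrite('pics/chk_%s.png'%n,im)
```

```text
(no output)
```

View pics/chk_scene.png

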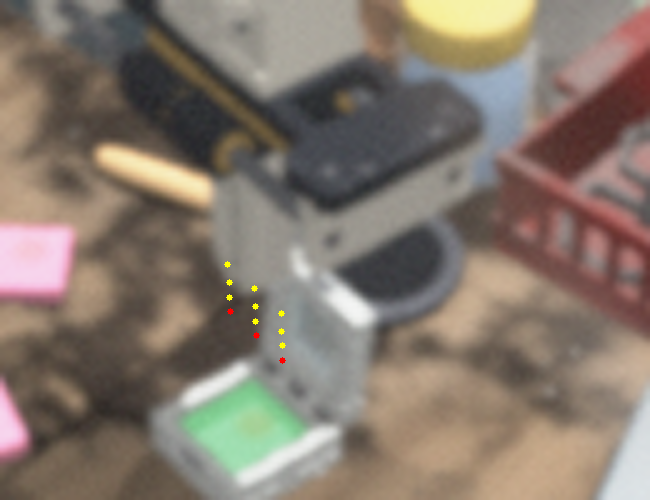

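View pics/chk_side.png

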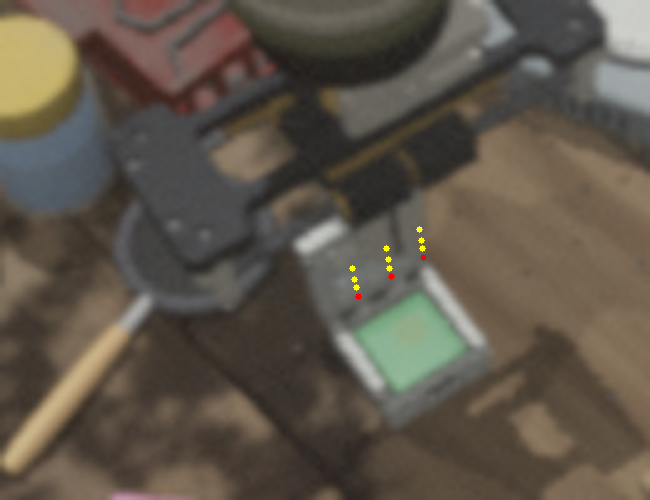

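```bash
python3 -m inch '[[[0,-40,0,0,0,0],[-30,0,-30,0,0,0],[-30,0,-30,0,0,0],[0,30,0,0,0,0],[0,0,0,0,0,0]]]'
python3 - <<'E'
from h import *
S=monitor.read_state();p=S['tool_pos'];Rt=R.from_rotvec(S['orientation']);print(p,S['force'])
for n in ('scene','side'):
    c=cam(n);u,v=proj(c,p);x0,y0=int(u)-50,int(v)-40
    im=cv2.resize(c['image'][y0:y0+80,x0:x0+100],None,fx=6,fy=6,interpolation=cv2.INTER_CUBIC);print(n,x0,y0)
    for z in (-18,-8,0,8):
      for sx in(-17.5,17.5):
        u,v=proj(c,p+Rt.apply([0,z/1000,sx/1000]));cv2.circle(im,(int((u-x0)*6),int((v-y0)*6)),2,(0,0,255) if z==8 else (0,255,255),-1)
    cv2.imwrite('pics/chk4_%s.png'%n,im)
c=cam('wrist');save(c,'w4.png')
E
```

```text
t: 5.4
tool_pos: [0.4667, 0.1456, 0.0798]
orientation: [-1.567, 0.147, -0.141]
force: [-0.2, -1.1, 0.4]
opening: 0.0004
[0.46670091 0.14563334 0.07983514] [-0.24828138 -1.05640053  0.40151659]
scene 193 163
side 235 188
```

View pics/chk4_scene.png

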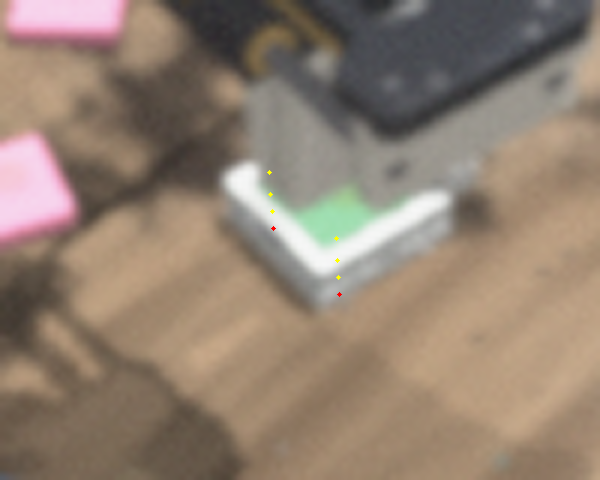

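View pics/chk4_side.png

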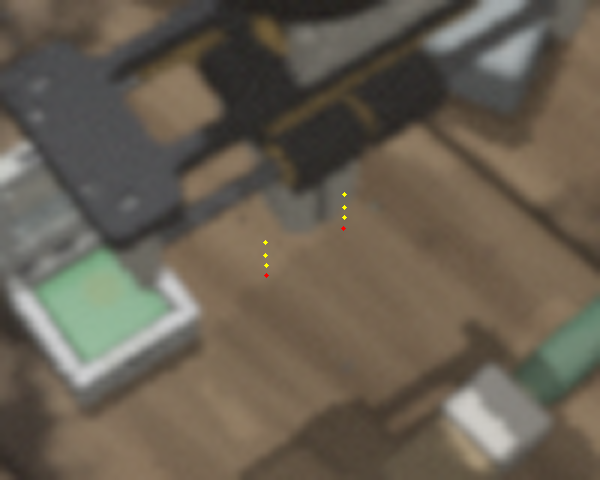

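View pics/w4.png

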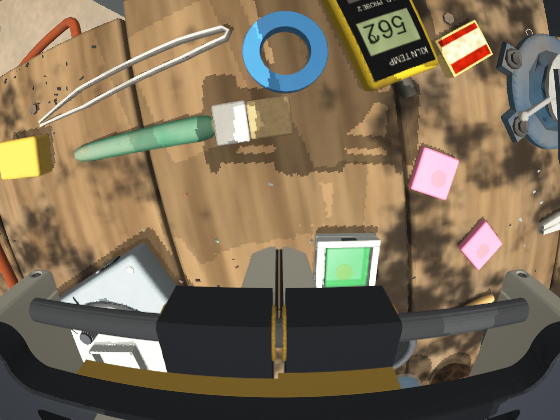

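Run:
```python
from h import *
S=monitor.read_state();p=S['tool_pos']
cs=cam('scene');cd=cam('side');cw=cam('wrist')
def tri(a,b):
    (o1,d1),(o2,d2)=a,b;d1=d1/np.linalg.norm(d1);d2=d2/np.linalg.norm(d2)
    A=np.c_[d1,-d2];t=np.linalg.lstsq(A,o2-o1,rcond=None)[0];return (o1+d1*t[0]+o2+d2*t[1])/2,np.linalg.norm(o1+d1*t[0]-o2-d2*t[1])
print(p,tri(ray(cs,193+283/6,163+195/6),ray(cd,235+300/6,188+228/6)))
print('wrist tip proj',proj(cw,p+[0,0,-.008],True),proj(cw,p,True))
for c,n in((cs,'scene'),(cd,'side')): print(n,c['rvec'].ravel(),c['tvec'].ravel())
for c,n in ((cs,'cs'),(cd,'cd')): cv2.imwrite('pics/%s5.png'%n,c['image'])
# pink tile & case cross-view consistency at plane
print('wrist cam pos',ray(cw,278,209,True)[0]-p)
```

```text
[0.46929954 0.14643826 0.08246998] (array([0.46405728, 0.15101762, 0.10078819]), np.float64(0.00018729399715140777))
wrist tip proj (np.float64(277.23003826109647), np.float64(234.6090492781197)) (np.float64(277.17855430483036), np.float64(239.18342992333913))
scene [ 2.24184853 -1.02241918  0.39743443] [-0.2646189   0.37670642  0.7138408 ]
side [ 1.08481886 -2.63241138  0.72346794] [0.43746001 0.27590858 0.7934424 ]
wrist cam pos [-0.07854606  0.01542408  0.19380445]
```

Run:
```python
from h import *
a=cv2.imread('pics/cs5.png')[120:220,190:290];b=cv2.imread('pics/cd5.png')[170:270,230:330]
cv2.imwrite('pics/ab5.png',np.hstack([cv2.resize(a,None,fx=4,fy=4,interpolation=4),cv2.resize(b,None,fx=4,fy=4,interpolation=4)]))
```

```text
(no output)
```

View pics/ab5.png

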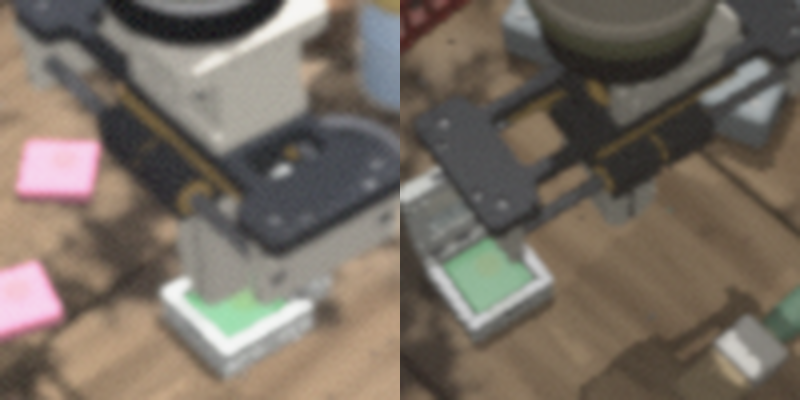

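```bash
python3 -m inch '[[[0,25,0,0,0,0],[0,25,0,0,0,0],[0,16,0,0,0,0],[0,0,0,0,0,0],[0,0,0,0,0,0]]]'
python3 - <<'E'
from h import *
S=monitor.read_state();p=S['tool_pos'];print(p,S['force'])
a=cam('scene')['image'][140:240,190:290];b=cam('side')['image'][170:270,230:330]
cv2.imwrite('pics/ab6.png',np.hstack([cv2.resize(a,None,fx=4,fy=4,interpolation=4),cv2.resize(b,None,fx=4,fy=4,interpolation=4)]))
save(cam('wrist'),'w6.png')
E
```

```text
t: 6.32
tool_pos: [0.4693, 0.1464, 0.0165]
orientation: [-1.566, 0.143, -0.144]
force: [0.4, -1.0, -0.1]
opening: 0.0005
[0.46933299 0.14639308 0.0164894 ] [ 0.41787502 -0.97034278 -0.07804093]
```

View pics/ab6.png

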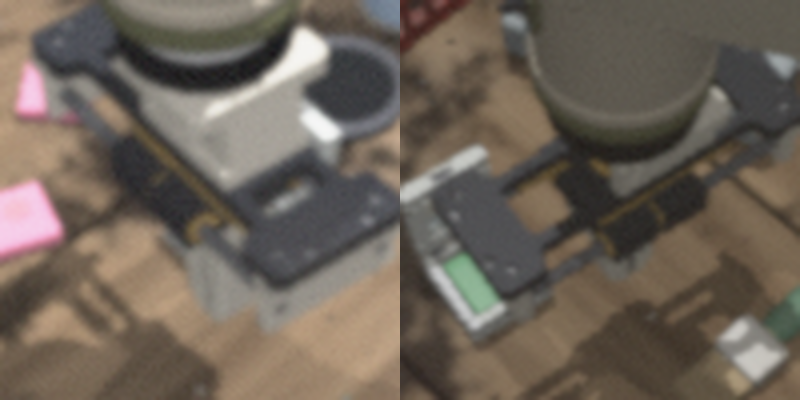

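View pics/w6.png

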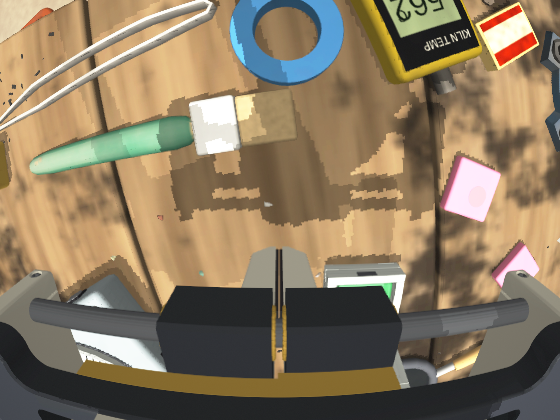

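```bash
python3 -m inch '[[[0,4,0,0,0,0],[0,3,0,0,0,0],[0,0,0,0,0,0]]]'; python3 -m inch '[[[0,3,0,0,0,0],[0,0,0,0,0,0]]]';python3 -m inch '[[[0,3,0,0,0,0],[0,0,0,0,0,0]]]'; python3 -m inch '[[[0,3,0,0,0,0],[0,0,0,0,0,0]]]'
```

```text
t: 6.85
tool_pos: [0.4681, 0.1461, 0.0081]
orientation: [-1.566, 0.144, -0.143]
force: [-0.3, 0.0, 0.2]
opening: 0.0003
t: 7.1
tool_pos: [0.4683, 0.1461, 0.0052]
orientation: [-1.566, 0.144, -0.143]
force: [-0.5, -0.2, 0.0]
opening: 0.0006
t: 7.35
tool_pos: [0.4683, 0.1461, 0.0022]
orientation: [-1.566, 0.144, -0.143]
force: [-0.2, 0.2, 0.3]
opening: 0.0007
t: 7.6
tool_pos: [0.4683, 0.1461, -0.0008]
orientation: [-1.566, 0.144, -0.143]
force: [0.3, 0.5, 0.7]
opening: 0.0005
```

```bash
python3 -m inch '[[[0,4,0,0,0,0],[0,4,0,0,0,0],[0,0,0,0,0,0]]]'; python3 -m inch '[[[0,3,0,0,0,0],[0,3,0,0,0,0],[0,0,0,0,0,0]]]';python3 -m inch '[[[0,2,0,0,0,0],[0,0,0,0,0,0]]]'
```

```text
t: 7.98
tool_pos: [0.4681, 0.1461, -0.009]
orientation: [-1.566, 0.144, -0.143]
force: [0.3, -0.3, -0.1]
opening: 0.0006
t: 8.35
tool_pos: [0.4683, 0.1462, -0.0148]
orientation: [-1.566, 0.144, -0.143]
force: [-0.4, 0.7, -0.5]
opening: 0.0004
t: 8.6
tool_pos: [0.4685, 0.1462, -0.0166]
orientation: [-1.566, 0.144, -0.143]
force: [-0.3, -0.1, 0.4]
opening: 0.0006
```

```bash
python3 -m inch '[[[0,2,0,0,0,0],[0,0,0,0,0,0]]]'; python3 -m inch '[[[0,2,0,0,0,0],[0,0,0,0,0,0]]]';python3 - <<'E'
from h import *
S=monitor.read_state();p=S['tool_pos'];print(p,S['force'])
a=cam('scene')['image'][140:240,190:290];b=cam('side')['image'][170:270,230:330]
cv2.imwrite('pics/ab7.png',np.hstack([cv2.resize(a,None,fx=4,fy=4,interpolation=4),cv2.resize(b,None,fx=4,fy=4,interpolation=4)]))
E
```

```text
t: 8.85
tool_pos: [0.4684, 0.1462, -0.0186]
orientation: [-1.566, 0.144, -0.143]
force: [0.2, 0.2, -0.8]
opening: 0.0007
t: 9.1
tool_pos: [0.4684, 0.1462, -0.0207]
orientation: [-1.566, 0.144, -0.143]
force: [-1.0, -0.3, 0.4]
opening: 0.0006
[ 0.4683579   0.14617975 -0.02066891] [-1.00228434 -0.28418781  0.41486826]
```

View pics/ab7.png

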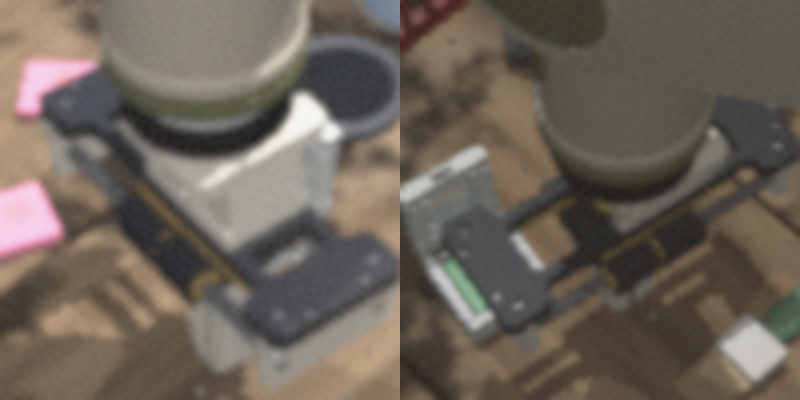

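Run:
```python
from h import *
c=cam('scene');S=monitor.read_state();p=S['tool_pos'];Rt=R.from_rotvec(S['orientation'])
for n,(u,v),off in (('leg bottom',(190+265/4,140+385/4),[-.0,0,-.08]),('tip',(190+225/4,140+370/4),[-.0075,0,0])):
    o,d=ray(c,u,v)
    q=p+Rt.apply(off)
    for z in (0,.02,.04,.06,.08): print(n,z,onz(c,u,v,z),'expected xy',q[:2])
```

```text
leg bottom 0 [0.46999525 0.11998596 0.        ] expected xy [0.45400561 0.06751099]
leg bottom 0.02 [0.45873619 0.10893701 0.02      ] expected xy [0.45400561 0.06751099]
leg bottom 0.04 [0.44747713 0.09788807 0.04      ] expected xy [0.45400561 0.06751099]
leg bottom 0.06 [0.43621806 0.08683913 0.06      ] expected xy [0.45400561 0.06751099]
leg bottom 0.08 [0.424959   0.07579018 0.08      ] expected xy [0.45400561 0.06751099]
tip 0 [4.63907118e-01 1.41259018e-01 1.11022302e-16] expected xy [0.4611716 0.1475416]
tip 0.02 [0.45280253 0.1296703  0.02      ] expected xy [0.4611716 0.1475416]
tip 0.04 [0.44169795 0.11808158 0.04      ] expected xy [0.4611716 0.1475416]
tip 0.06 [0.43059336 0.10649286 0.06      ] expected xy [0.4611716 0.1475416]
tip 0.08 [0.41948877 0.09490414 0.08      ] expected xy [0.4611716 0.1475416]
```

```bash
python3 -m inch '[[[0,2,0,0,0,0],[0,0,0,0,0,0]]]'; python3 -m inch '[[[0,1.5,0,0,0,0],[0,0,0,0,0,0]]]'; python3 -m inch '[[[0,1.5,0,0,0,0],[0,0,0,0,0,0]]]'
```

```text
t: 9.5
tool_pos: [0.4684, 0.1462, -0.0227]
orientation: [-1.566, 0.144, -0.143]
force: [-1.0, -0.3, -0.6]
opening: 0.0004
t: 9.75
tool_pos: [0.4684, 0.1462, -0.0241]
orientation: [-1.566, 0.144, -0.143]
force: [-0.3, 0.0, -0.3]
opening: 0.0005
t: 10.0
tool_pos: [0.4684, 0.1462, -0.0256]
orientation: [-1.566, 0.144, -0.143]
force: [0.8, 0.3, 0.3]
opening: 0.0004
```

```bash
python3 -m inch '[[[0,1.5,0,0,0,0],[0,0,0,0,0,0]]]'; python3 -m inch '[[[0,1.5,0,0,0,0],[0,0,0,0,0,0]]]'; python3 -m inch '[[[0,1.5,0,0,0,0],[0,0,0,0,0,0]]]'
```

```text
t: 10.25
tool_pos: [0.4687, 0.1462, -0.0266]
orientation: [-1.566, 0.143, -0.144]
force: [-1.0, -1.4, 4.7]
opening: 0.0006
t: 10.5
tool_pos: [0.4688, 0.1462, -0.0267]
orientation: [-1.566, 0.144, -0.143]
force: [-10.8, -2.4, 22.8]
opening: 0.0005
t: 10.75
tool_pos: [0.4689, 0.1462, -0.0268]
orientation: [-1.567, 0.144, -0.143]
force: [-18.1, -3.9, 38.9]
opening: 0.0009
```

```bash
python3 -m inch '[[[0,-30,0,0,0,0],[0,-50,0,0,0,0],[0,-30,0,0,0,0],[0,0,0,0,0,0.18],[0,0,0,0,0,0.18],[0,0,0,0,0,0.18],[0,0,0,0,0,0.18],[0,0,0,0,0,0]]]'
python3 - <<'E'
from h import *
S=monitor.read_state();p=S['tool_pos'];Rt=R.from_rotvec(S['orientation']);print(p,S['q'].round(2));print(Rt.as_matrix().round(3))
ims=[]
for n in ('scene','side'):
    c=cam(n);u,v=proj(c,p);x0,y0=int(u)-50,int(v)-60
    im=cv2.resize(c['image'][y0:y0+100,x0:x0+100],None,fx=4,fy=4,interpolation=4);print(n,x0,y0)
    for q,col in ((p+Rt.apply([0,-.0265,0]),(0,0,255)),(p+[0,0,.0265],(255,0,0)),(p,(0,255,255))):
        u,v=proj(c,q);cv2.circle(im,(int((u-x0)*4),int((v-y0)*4)),3,col,-1)
    ims.append(im)
cv2.imwrite('pics/ab8.png',np.hstack(ims))
c=cam('wrist');print('cam off tool',Rt.inv().apply(ray(c,278.6,209,True)[0]-p))
save(c,'w8.png')
E
```

```text
t: 11.75
tool_pos: [0.4651, 0.145, 0.0715]
orientation: [-1.426, 0.708, 0.432]
force: [-1.0, 0.3, -0.2]
opening: 0.0002
[0.46513758 0.14500692 0.07151403] [ 0.06  0.68  1.21  0.17  1.96 -1.32]
[[ 0.727 -0.661  0.184]
 [-0.139  0.12   0.983]
 [-0.672 -0.741 -0.004]]
scene 193 147
side 236 170
cam off tool [-0.08655704 -0.20037664  0.00184827]
```

View pics/ab8.png

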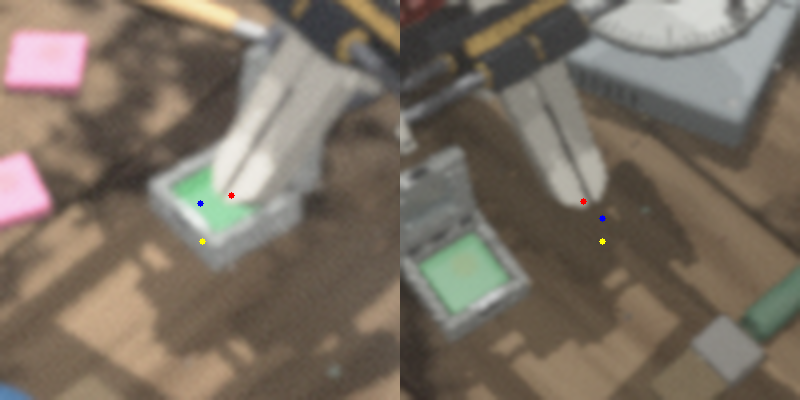

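```bash
python3 -m inch '[[[0,0,0,0,0,-0.18],[0,0,0,0,0,-0.18],[0,0,0,0,0,-0.18],[0,0,0,0,0,-0.18],[0,-15,0,0,0,0],[0,0,0,0,0,0]]]'
python3 - <<'E'
from h import *
C=np.array([.532,.196,0])
dl(casep(88,0,84,C),CY)
dl(casep(88,0,25,C),CY)
E
```

```text
t: 12.65
tool_pos: [0.4715, 0.1472, 0.1007]
orientation: [-1.563, 0.136, -0.15]
force: [1.2, -0.3, -0.4]
opening: 0.0008
t 12.65 turn [-0.004  0.002  0.008] shift before turn [138.5  18.1  58.7] shift after turn [138.6  16.7  59. ] q [ 0.2  -0.11  1.9   0.    1.34 -1.19]
t 12.65 turn [-0.004  0.002  0.008] shift before turn [138.   77.1  58.4] shift after turn [138.6  75.7  59. ] q [ 0.2  -0.11  1.9   0.    1.34 -1.19]
```

```bash
python3 -m inch '[[[46,0,20,0,0,0],[46,0,20,0,0,0],[46,0,19,0,0,0],[0,40,0,0,0,0],[0,35,0,0,0,0],[0,0,0,0,0,0]]]'
python3 -m inch '[[[-8,0,0,0,0,0],[-8,0,0,0,0,0],[-8,0,0,0,0,0],[0,0,0,0,0,0]]]'
python3 - <<'E'
from h import *
S=monitor.read_state();p=S['tool_pos'];print(p)
a=cam('scene')['image'][130:230,210:310];b=cam('side')['image'][170:270,190:290]
cv2.imwrite('pics/ab9.png',np.hstack([cv2.resize(a,None,fx=4,fy=4,interpolation=4),cv2.resize(b,None,fx=4,fy=4,interpolation=4)]))
E
```

```text
t: 13.4
tool_pos: [0.6143, 0.1783, 0.0171]
orientation: [-1.567, 0.148, -0.14]
force: [-0.4, 0.4, -0.1]
opening: 0.0003
t: 13.9
tool_pos: [0.5911, 0.1839, 0.021]
orientation: [-1.566, 0.142, -0.144]
force: [0.1, -0.6, 0.1]
opening: 0.0004
[0.59105409 0.18390613 0.02096385]
```

View pics/ab9.png

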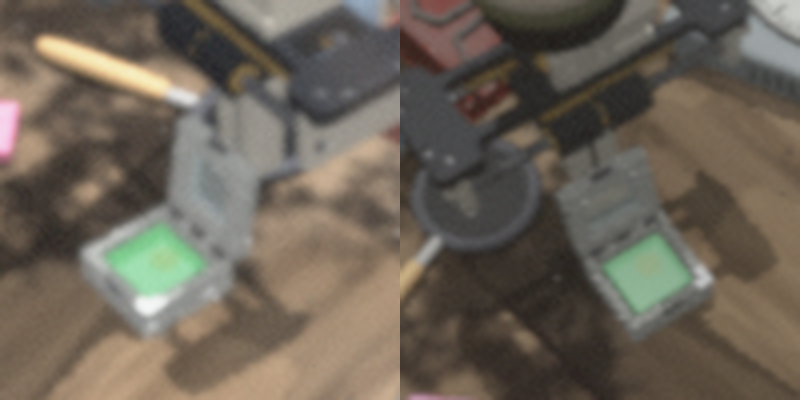

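```bash
python3 -m inch '[[[-5,-3,0,0,0,0],[-5,-3,0,0,0,0],[-5,-3,0,0,0,0],[-5,-3,0,0,0,0],[-5,-1,0,0,0,0],[-5,0,0,0,0,0],[-5,0,0,0,0,0],[0,0,0,0,0,0]]]'
python3 - <<'E'
from h import *
S=monitor.read_state();p=S['tool_pos'];print(p)
dl(casep(0,0,0,np.array([.532,.196,0])),CY)
a=cam('scene')['image'][130:230,210:310];b=cam('side')['image'][170:270,190:290]
cv2.imwrite('pics/ab10.png',np.hstack([cv2.resize(a,None,fx=4,fy=4,interpolation=4),cv2.resize(b,None,fx=4,fy=4,interpolation=4)]))
E
```

```text
t: 15.0
tool_pos: [0.5563, 0.19, 0.0328]
orientation: [-1.566, 0.144, -0.143]
force: [0.6, 0.6, 0.3]
opening: 0.0003
[0.5563414  0.19001404 0.03284047]
t 15.0 turn [ 0.     0.001 -0.001] shift before turn [-25.   32.9   1.5] shift after turn [-25.   32.8   1.4] q [ 0.24  0.23  1.68  0.    1.24 -1.15]
```

View pics/ab10.png

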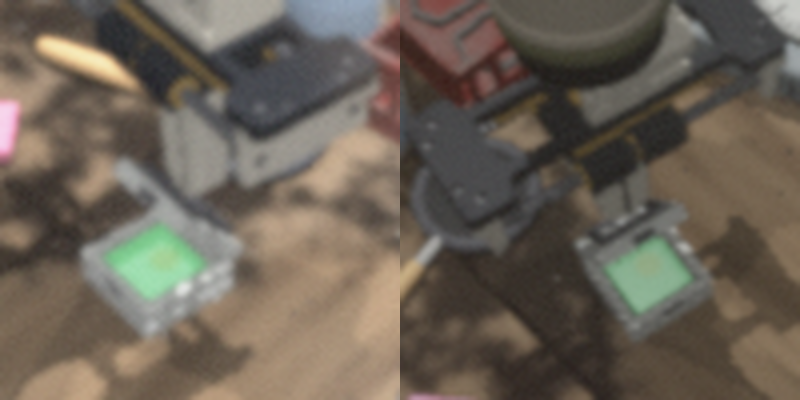

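```bash
python3 -m inch '[[[-7,0,0,0,0,0],[-7,2,0,0,0,0],[-7,4,0,0,0,0],[-6,6,0,0,0,0],[-5,6,0,0,0,0],[-3,4,0,0,0,0],[0,0,0,0,0,0],[0,0,0,0,0,0]]]'
python3 - <<'E'
from h import *
S=monitor.read_state();p=S['tool_pos'];print(p,S['force'])
dl(casep(0,0,0,np.array([.532,.196,0])),CY)
a=cam('scene')['image'][130:230,210:310];b=cam('side')['image'][170:270,190:290]
cv2.imwrite('pics/ab11.png',np.hstack([cv2.resize(a,None,fx=4,fy=4,interpolation=4),cv2.resize(b,None,fx=4,fy=4,interpolation=4)]))
E
```

```text
t: 16.1
tool_pos: [0.5226, 0.1962, 0.0111]
orientation: [-1.566, 0.144, -0.144]
force: [0.6, 0.1, 0.6]
opening: 0.0003
[0.52263207 0.19619604 0.01107111] [0.63917651 0.11257741 0.60954521]
t 16.1 turn [ 0.  0. -0.] shift before turn [ 9.2 11.1  1.5] shift after turn [ 9.2 11.1  1.5] q [ 0.27  0.18  1.78  0.    1.18 -1.12]
```

View pics/ab11.png

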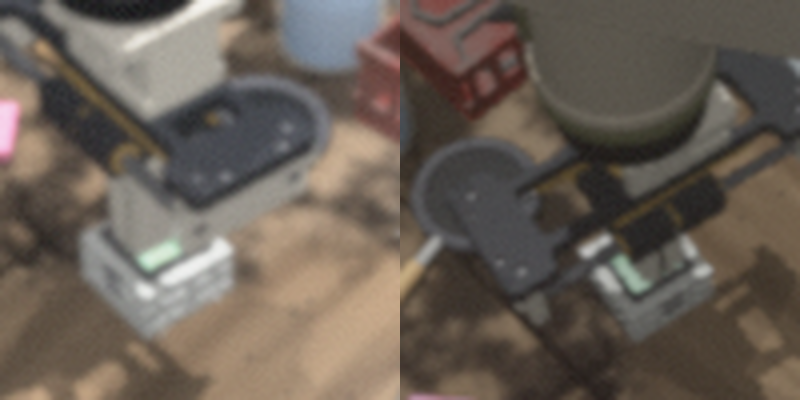

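```bash
python3 -m inch '[[[0,3,0,0,0,0],[0,0,0,0,0,0]]]'; python3 -m inch '[[[0,1.5,0,0,0,0],[0,0,0,0,0,0]]]'; python3 -m inch '[[[0,1,0,0,0,0],[0,0,0,0,0,0]]]'
```

```text
t: 16.45
tool_pos: [0.523, 0.1963, 0.0084]
orientation: [-1.566, 0.143, -0.144]
force: [0.6, 0.7, 2.8]
opening: 0.0007
t: 16.7
tool_pos: [0.523, 0.1964, 0.0081]
orientation: [-1.566, 0.143, -0.144]
force: [-6.5, -1.3, 14.1]
opening: 0.0004
t: 16.95
tool_pos: [0.523, 0.1964, 0.0079]
orientation: [-1.566, 0.143, -0.144]
force: [-9.5, -2.9, 22.8]
opening: 0.0002
```

```bash
python3 -m inch '[[[0,-30,0,0,0,0],[10,-60,0,0,0,0],[10,-60,0,0,0,0],[0,0,0,0,0,0]]]'
python3 - <<'E'
from h import *
import pickle
S=monitor.read_state();print(S['tool_pos'])
c=cam('wrist');pickle.dump(c,open('w12.pkl','wb'));save(c,'w12.png')
print(proj(c,[.532,.196,.03],True))
E
```

```text
t: 17.45
tool_pos: [0.5467, 0.1934, 0.1623]
orientation: [-1.562, 0.135, -0.152]
force: [0.8, 0.2, -0.3]
opening: 0.0009
[0.54667531 0.1934024  0.16231619]
(np.float64(277.2114593051196), np.float64(175.06106486257983))
```

View pics/w12.png

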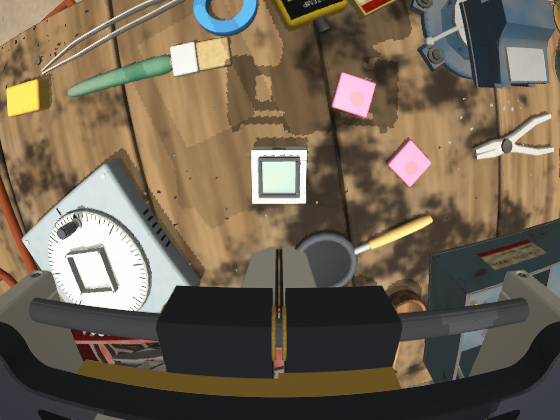

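Run:
```python
from h import *
import pickle
np.set_printoptions(precision=4,suppress=True)
c=pickle.load(open('w12.pkl','rb'));im=c['image']
cv2.imwrite('pics/w12a.png',cv2.resize(im[140:215,235:325],None,fx=6,fy=6,interpolation=cv2.INTER_CUBIC))
g=cv2.cvtColor(im,cv2.COLOR_BGR2GRAY)
x0,y0=245,142;sub=cv2.resize(g[y0:208,x0:314],None,fx=4,fy=4,interpolation=cv2.INTER_CUBIC)
m=((sub>165)*255).astype(np.uint8)
cs,h=cv2.findContours(m,cv2.RETR_EXTERNAL,cv2.CHAIN_APPROX_NONE)
k=max(cs,key=cv2.contourArea);r=cv2.minAreaRect(k);print(r)
q=np.array([onz(c,x0+(u+.5)/4-.5,y0+(v+.5)/4-.5,.03,True) for u,v in cv2.boxPoints(r)])
print(q,q.mean(0));
for i in range(4):
    e=q[(i+1)%4]-q[i];print(np.linalg.norm(e),np.degrees(np.arctan2(e[1],e[0])))
```

```text
((135.5, 139.5), (215.0, 225.0), 90.0)
[[0.5012 0.1743 0.03  ]
 [0.5115 0.2299 0.03  ]
 [0.5672 0.2208 0.03  ]
 [0.5565 0.1629 0.03  ]] [0.5341 0.197  0.03  ]
0.05652314632145921 79.50873699387405
0.05646187422428614 -9.277001050576683
0.058862668596413474 -100.52879393300799
0.056422216651286064 168.34795070788954
```

View pics/w12a.png

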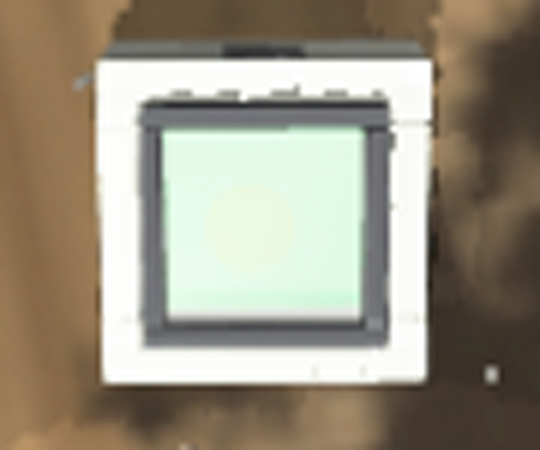

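Run:
```python
from h import *
import pickle
c=pickle.load(open('w12.pkl','rb'));im=c['image']
S=monitor.read_state();Rt=R.from_rotvec(S['orientation']);print('tip px',proj(c,S['tool_pos']+Rt.apply([0,-.0265,0]),True))
cv2.imwrite('pics/w12b.png',cv2.resize(im[195:335,25:165],None,fx=4,fy=4,interpolation=cv2.INTER_CUBIC))
cv2.imwrite('pics/w12t.png',cv2.resize(im[235:300,235:325],None,fx=6,fy=6,interpolation=cv2.INTER_CUBIC))
```

```text
tip px (np.float64(275.8881629159696), np.float64(251.50368611946263))
```

View pics/w12b.png

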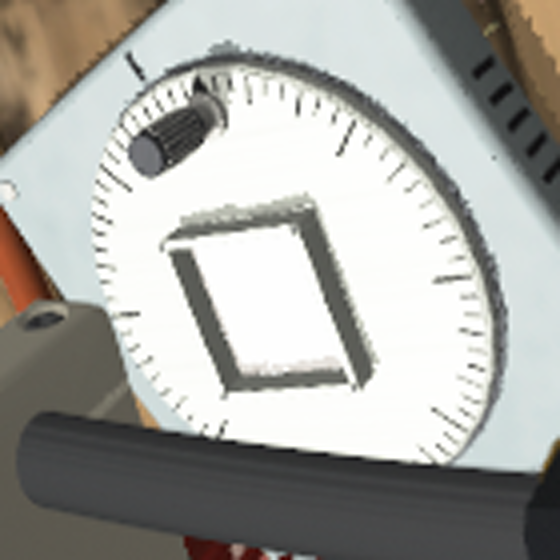

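View pics/w12t.png

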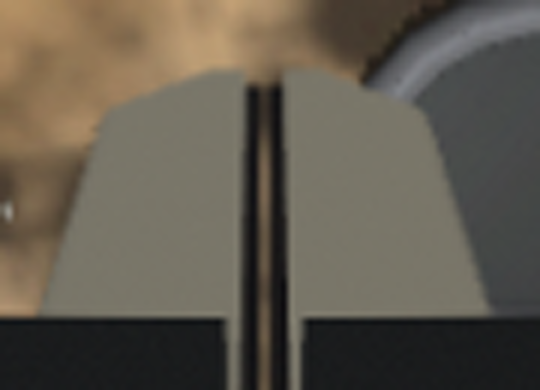

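Run:
```python
from h import *
import pickle
np.set_printoptions(precision=4,suppress=True)
c=pickle.load(open('w12.pkl','rb'))
S=monitor.read_state();Rt=R.from_rotvec(S['orientation'])
for off in ([-.0075,-.0265,0],[-.0075,-.0265,.004],[-.0075,-.040,0],[-.0075,-.0455,0.0175]): print(off,proj(c,S['tool_pos']+Rt.apply(off),True))
for du,dv in ((0,0),(3,0),(3,-1)):
    def f(x0,y0,k,pts,z): return np.array([onz(c,x0+(u+.5)/k-.5-du,y0+(v+.5)/k-.5-dv,z,True) for u,v in pts])
    print(du,dv,'case',f(235,140,6,[(97,60),(432,60),(427,383),(104,383)],.03).mean(0),'frame',f(235,140,6,[(141,103),(388,103),(387,346),(146,346)],.035).mean(0))
    q=f(25,195,4,[(180,243),(300,220),(362,380),(230,382)],.06);print(' seat',q.mean(0),[np.linalg.norm(q[i]-q[i-1]).round(4) for i in range(4)])
    m=f(25,195,4,[(115,180),(125,315),(450,280),(347,137),(205,80),(440,455)],.048)
    A=np.c_[2*m[:,:2],np.ones(len(m))];x=np.linalg.lstsq(A,(m[:,:2]**2).sum(1),rcond=None)[0];print(' circle',x[:2],np.sqrt(x[2]+x[0]**2+x[1]**2),np.degrees(np.arctan2(m[:,1]-x[1],m[:,0]-x[0])).round(1))
    print(' stud',f(25,195,4,[(147,157)],.082),'index',f(25,195,4,[(127,53),(143,79)],.04))
```

```text
[-0.0075, -0.0265, 0] (np.float64(275.8538841401204), np.float64(239.52789735752785))
[-0.0075, -0.0265, 0.004] (np.float64(282.8994436765156), np.float64(239.5258173734627))
[-0.0075, -0.04, 0] (np.float64(275.6924124963446), np.float64(249.3542760003071))
[-0.0075, -0.0455, 0.0175] (np.float64(309.600815696248), np.float64(253.63085125252414))
0 0 case [0.5342 0.1972 0.03  ] frame [0.5335 0.1974 0.035 ]
 seat [ 0.5942 -0.0373  0.06  ] [np.float64(0.0474), np.float64(0.0476), np.float64(0.052), np.float64(0.0506)]
 circle [ 0.597  -0.0422] 0.06692747637844178 [-135.3  -91.2   89.   134.4  176.7   31.8]
 stud [[ 0.5366 -0.0403  0.082 ]] index [[ 0.5144 -0.072   0.04  ]
 [ 0.5234 -0.0689  0.04  ]]
3 0 case [0.5336 0.1942 0.03  ] frame [0.5329 0.1944 0.035 ]
 seat [ 0.5937 -0.0418  0.06  ] [np.float64(0.0476), np.float64(0.0482), np.float64(0.0521), np.float64(0.0512)]
 circle [ 0.5966 -0.047 ] 0.06753413576673524 [-135.1  -91.2   89.1  134.   176.5   32.1]
 stud [[ 0.5359 -0.0447  0.082 ]] index [[ 0.5135 -0.077   0.04  ]
 [ 0.5225 -0.0738  0.04  ]]
3 -1 case [0.5346 0.194  0.03  ] frame [0.5339 0.1942 0.035 ]
 seat [ 0.595  -0.0425  0.06  ] [np.float64(0.0478), np.float64(0.0484), np.float64(0.0523), np.float64(0.0514)]
 circle [ 0.5979 -0.0476] 0.06768012362420378 [-135.1  -91.1   89.1  134.   176.4   32. ]
 stud [[ 0.537  -0.0452  0.082 ]] index [[ 0.5147 -0.0775  0.04  ]
 [ 0.5237 -0.0744  0.04  ]]
```

Run:
```python
from h import *
dl([.531,-.085,.162],CY)
```

```text
t 17.5 turn [-0.002  0.     0.005] shift before turn [  37.4   -3.9 -275.8] shift after turn [  37.4   -3.4 -275.8] q [ 0.25  0.08  1.6  -0.    1.45 -1.14]
```

```bash
python3 -m inch '[[[8,0,-55,0,0,0],[8,0,-55,0,0,0],[8,0,-55,0,0,0],[7,0,-55,0,0,0],[6,0,-56,0,0,0],[0,50,0,0,0,0],[0,0,0,0,0,0]]]'
python3 - <<'E'
from h import *
import pickle
S=monitor.read_state();print(S['tool_pos'])
c=cam('wrist');pickle.dump(c,open('w13.pkl','wb'));save(c,'w13.png')
dl([.531,-.085,.034],CY)
E
```

```text
t: 18.38
tool_pos: [0.5234, -0.0849, 0.0995]
orientation: [-1.564, 0.154, -0.136]
force: [-0.7, 0.2, -0.1]
opening: 0.0003
[ 0.52336276 -0.08486323  0.09946432]
t 18.425 turn [-0.001  0.    -0.007] shift before turn [ 6.1 68.3  0.7] shift after turn [ 5.6 68.3  0.7] q [-0.26  0.02  1.77  0.    1.36 -1.64]
```

View pics/w13.png

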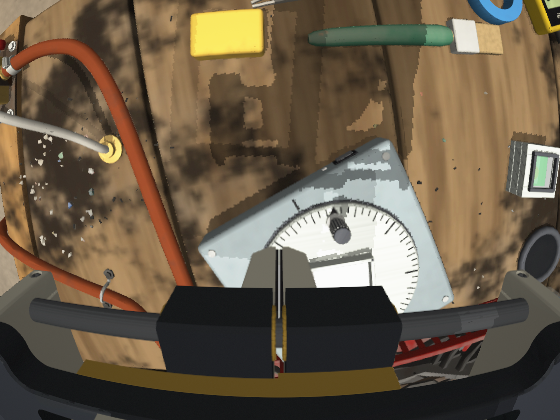

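```bash
python3 -m inch '[[[3,35,0,0,0,0],[3,31,0,0,0,0],[0,0,5,0,0,0],[0,0,7,0,0,0],[0,0,7,0,0,0],[0,0,7,0,0,0],[0,0,0,0,0,0]]]'
python3 - <<'E'
from h import *
import pickle
S=monitor.read_state();print(S['tool_pos'])
c=cam('wrist');pickle.dump(c,open('w14.pkl','wb'));save(c,'w14.png')
dl([.534,-.040,.034],CY)
E
```

```text
t: 19.3
tool_pos: [0.5395, -0.0605, 0.0402]
orientation: [-1.566, 0.142, -0.144]
force: [-0.2, 0.5, -0.5]
opening: 0.0004
[ 0.53954259 -0.06049492  0.04020155]
t 19.35 turn [-0.     0.001  0.001] shift before turn [-9.   6.  19.5] shift after turn [-9.   6.  19.4] q [-0.21  0.1   1.8   0.    1.23 -1.6 ]
```

View pics/w14.png

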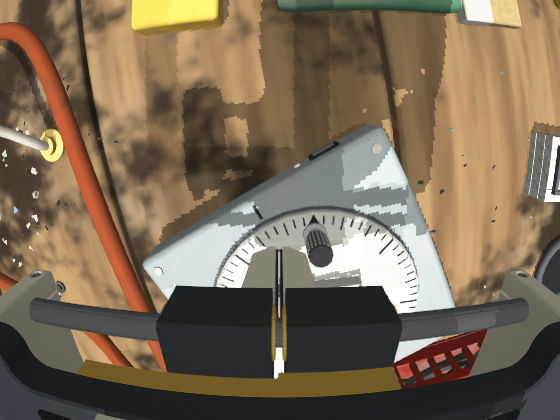

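```bash
python3 -m inch '[[[0,4,2,0,0,0],[0,0,4,0,0,0],[0,0,4,0,0,0],[0,0,4,0,0,0],[0,0,3,0,0,0],[0,0,0,0,0,0]]]'
python3 - <<'E'
from h import *
import pickle
S=monitor.read_state();print(S['tool_pos'],S['force'])
c=cam('wrist');pickle.dump(c,open('w15.pkl','wb'));save(c,'w15.png')
dl([.534,-.040,.034],CY)
E
```

```text
t: 20.1
tool_pos: [0.5423, -0.044, 0.0356]
orientation: [-1.566, 0.143, -0.143]
force: [-0.1, -0.2, 0.9]
opening: 0.0003
[ 0.54232633 -0.0439551   0.03560434] [-0.07417166 -0.23258449  0.90355349]
t 20.15 turn [-0.     0.001  0.   ] shift before turn [-9.   1.7  2.5] shift after turn [-9.   1.7  2.5] q [-0.18  0.11  1.8   0.    1.23 -1.56]
```

View pics/w15.png

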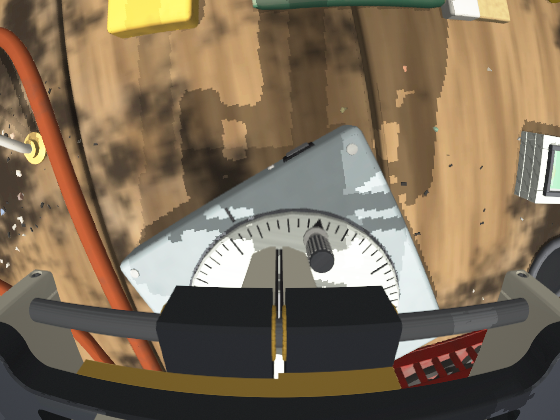

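Run:
```python
from h import *
import pickle
c=pickle.load(open('w15.pkl','rb'))
cv2.imwrite('pics/w15a.png',cv2.resize(c['image'][190:290,190:330],None,fx=5,fy=5,interpolation=cv2.INTER_CUBIC))
```

```text
(no output)
```

View pics/w15a.png

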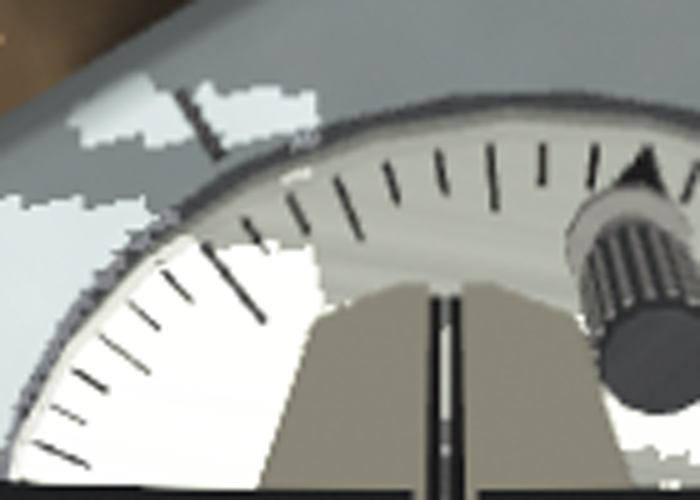

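```bash
cat > meas.py <<'E'
from h import *
def stage(c,x0,y0,k,idx,marks,du=0,dv=0):
    f=lambda pts,z: np.array([onz(c,x0+(u+.5)/k-.5-du,y0+(v+.5)/k-.5-dv,z,True)[:2] for u,v in pts])
    I=f(idx,.04)
    m=f([p[1:] for p in marks],.048); a=np.radians([p[0] for p in marks])
    # marks at radius r, mark label L: stage-frame angle 180+L? solve center, r, phase: p = ctr + r*(cos(ph - L), sin(ph - L)) 
    best=None
    from scipy.optimize import least_squares
    def res(x): 
        P=x[:2]+x[2]*np.c_[np.cos(x[3]+a),np.sin(x[3]+a)];return (P-m).ravel()
    s=least_squares(res,[.593,-.042,.07,np.radians(170)])
    ctr=s.x[:2];ia=[np.degrees(np.arctan2(*(p-ctr)[::-1]))%360 for p in I]
    print('ctr',ctr.round(4),'r',s.x[2].round(4),'arrow ang',np.degrees(s.x[3]).round(2),'index ang',np.round(ia,2),'res mm',(np.abs(s.fun).max()*1000).round(2),'stage',(np.degrees(s.x[3])%360-np.mean(ia)).round(2))
    d=I[0]-I[1];print('index line dir',np.degrees(np.arctan2(*d[::-1]))%360)
E
python3 - <<'E'
from meas import *
import pickle
c=pickle.load(open('w15.pkl','rb'))
marks=[(5,595,146),(10,543,145),(15,490,147),(20,440,152),(25,386,165),(30,337,179),(35,290,197),(40,246,219),(45,204,245),(50,165,270),(55,133,302),(60,104,336),(65,75,371),(70,52,407),(75,36,443)]
for d in ((0,0),(3,0)): stage(c,190,190,5,[(180,93),(220,157)],marks,*d)
E
```

```text
ctr [ 0.5964 -0.0413] r 0.0713 arrow ang 159.54 index ang [199.98 200.14] res mm 0.35 stage -40.52
index line dir 198.73167463208804
ctr [ 0.5963 -0.0432] r 0.0715 arrow ang 159.48 index ang [199.94 200.1 ] res mm 0.35 stage -40.54
index line dir 198.65836045862167
```

```bash
python3 -m inch '[[[0,0,2.5,0,0,0],[0,0,2.1,0,0,0],[0,0,0,0,0,0],[0,0,0,0,0,0]]]'
python3 - <<'E'
from h import *
import pickle
S=monitor.read_state();print(S['tool_pos'],S['force'])
c=cam('wrist');pickle.dump(c,open('w16.pkl','wb'))
cv2.imwrite('pics/w16a.png',cv2.resize(c['image'][190:290,180:320],None,fx=5,fy=5,interpolation=cv2.INTER_CUBIC))
E
```

```text
t: 20.65
tool_pos: [0.5429, -0.0397, 0.0356]
orientation: [-1.566, 0.144, -0.143]
force: [-0.1, -0.1, 0.1]
opening: 0.0006
[ 0.54294923 -0.03970046  0.03556922] [-0.14372335 -0.0858465   0.07110384]
```

View pics/w16a.png

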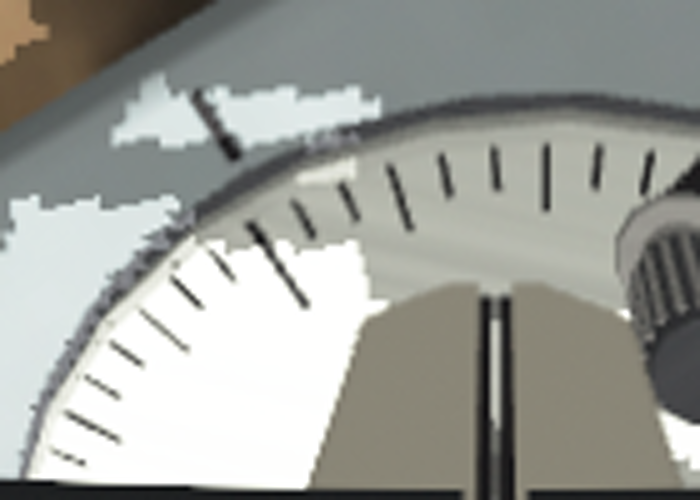

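Run:
```python
from meas import *
import pickle
c=pickle.load(open('w16.pkl','rb'))
marks=[(5,652,151),(10,600,145),(15,547,145),(20,493,147),(25,442,153),(30,390,165),(35,341,183),(40,294,202),(45,250,223),(50,207,246),(55,173,278),(60,141,311),(65,111,343),(70,86,376),(75,67,411)]
for d in ((0,0),(3,0)): stage(c,180,190,5,[(194,92),(236,157)],marks,*d)
```

```text
ctr [ 0.5964 -0.0414] r 0.0715 arrow ang 155.48 index ang [199.95 200.02] res mm 0.46 stage -44.5
index line dir 199.45155643205794
ctr [ 0.5963 -0.0432] r 0.0718 arrow ang 155.44 index ang [199.92 199.99] res mm 0.45 stage -44.52
index line dir 199.3880558662372
```

```bash
python3 -m inch '[[[0,0,-6,0,0,0],[0,-50,0,0,0,0],[0,-50,20,0,0,0],[0,-30,55,0,0,0],[0,0,55,0,0,0],[0,0,50,0,0,0],[0,0,0,0,0,0]]]' 75
python3 -m inch '[[[0,0,30,0,0,0.18],[0,0,20,0,0,0.18],[0,0,0,0,0,0.18],[0,0,0,0,0,0.18],[0,0,0,0,0,0.065],[0,0,0,0,0,0],[0,0,0,0,0,0]]]'
cat >> h.py <<'E'
def tilt(yaw,al):
    """tool orientation: vertical with x heading yaw, then turned al (deg) about tool z (+ = points back to -x)"""
    a=np.radians(yaw);x=np.array([np.cos(a),np.sin(a),0]);y=np.array([0,0,-1.])
    return R.from_matrix(np.c_[x,y,np.cross(x,y)])*R.from_rotvec([0,0,np.radians(al)])
def G2tcp(G,Rt,L=.0455): return np.asarray(G)+Rt.apply([0,L,0])
E
python3 - <<'E'
from h import *
C=np.array([.5335,.1955,0]);Rt=tilt(CY,45)
G=casep(0,0,23,C)
dl(G2tcp(G,Rt)-Rt.apply([0,.08,0]),Rt=Rt)
c=cam('wrist');save(c,'w17.png')
E
```

```text
t: 21.58
tool_pos: [0.5744, 0.1341, 0.1653]
orientation: [-1.565, 0.141, -0.14]
force: [0.4, -0.1, -0.2]
opening: 0.0658
t: 22.45
tool_pos: [0.5842, 0.1794, 0.1666]
orientation: [-1.411, 0.73, 0.461]
force: [0.3, -0.5, 0.2]
opening: 0.0749
t 22.45 turn [-0.001  0.     0.014] shift before turn [ 62.7 105.2   6.4] shift after turn [ 64.2 104.4   6.5] q [ 0.09  1.02  0.53  0.26  2.32 -1.19]
```

View pics/w17.png

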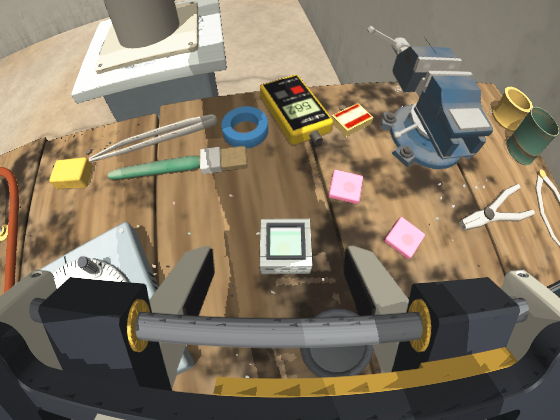

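```bash
python3 -m inch '[[[32,0,3,0,0,0.007],[32,0,3.5,0,0,0.007],[0,40,0,0,0,0],[0,30,0,0,0,0],[0,0,0,0,0,0],[0,0,0,0,0,0]]]'
python3 - <<'E'
from h import *
C=np.array([.5335,.1955,0]);Rt=tilt(CY,45)
G=casep(0,0,23,C)
dl(G2tcp(G,Rt),Rt=Rt)
c=cam('wrist');save(c,'w18.png')
a=cam('scene')['image'][120:220,200:300];b=cam('side')['image'][180:280,190:290]
cv2.imwrite('pics/ab18.png',np.hstack([cv2.resize(a,None,fx=4,fy=4,interpolation=4),cv2.resize(b,None,fx=4,fy=4,interpolation=4)]))
E
```

```text
t: 23.25
tool_pos: [0.5897, 0.1873, 0.0894]
orientation: [-1.406, 0.737, 0.468]
force: [-0.6, -0.2, -0.1]
opening: 0.0751
t 23.25 turn [-0.003  0.001  0.004] shift before turn [  6.3 132.6  -2.5] shift after turn [  6.8 132.6  -2.2] q [ 0.09  1.12  0.53  0.25  2.24 -1.21]
```

View pics/w18.png

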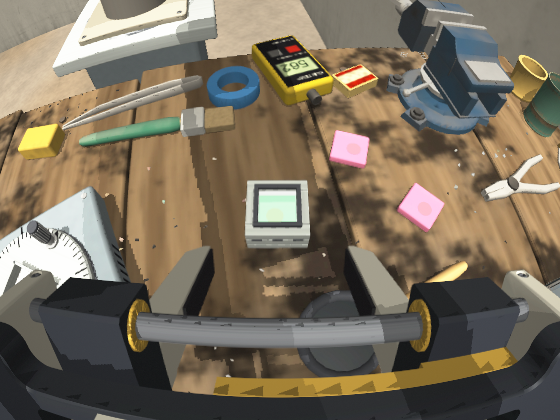

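View pics/ab18.png

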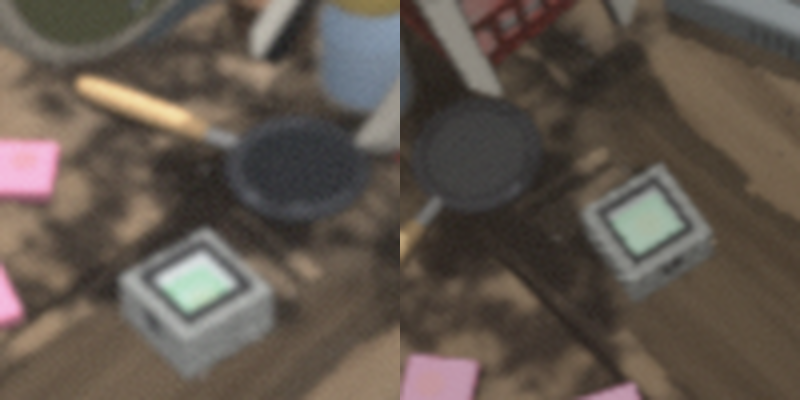

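```bash
python3 -m inch '[[[3,25,-1,0,0,0],[3,25,-1,0,0,0],[0,25,0,0,0,0],[0,20,0,0,0,0],[0,0,0,0,0,0],[0,0,0,0,0,0]]]'
python3 - <<'E'
from h import *
C=np.array([.5335,.1955,0]);Rt=tilt(CY,45)
G=casep(0,0,23,C)
dl(G2tcp(G,Rt),Rt=Rt)
c=cam('wrist');save(c,'w19.png')
a=cam('scene')['image'][120:220,200:300];b=cam('side')['image'][180:280,190:290]
cv2.imwrite('pics/ab19.png',np.hstack([cv2.resize(a,None,fx=4,fy=4,interpolation=4),cv2.resize(b,None,fx=4,fy=4,interpolation=4)]))
E
```

```text
t: 24.15
tool_pos: [0.5272, 0.1967, 0.0152]
orientation: [-1.405, 0.741, 0.47]
force: [-1.2, 0.7, 0.5]
opening: 0.0751
t 24.15 turn [-0.003 -0.     0.001] shift before turn [-1.  35.4 -0.1] shift after turn [-1.  35.4 -0. ] q [ 0.11  0.99  0.88  0.23  2.03 -1.25]
```

View pics/w19.png

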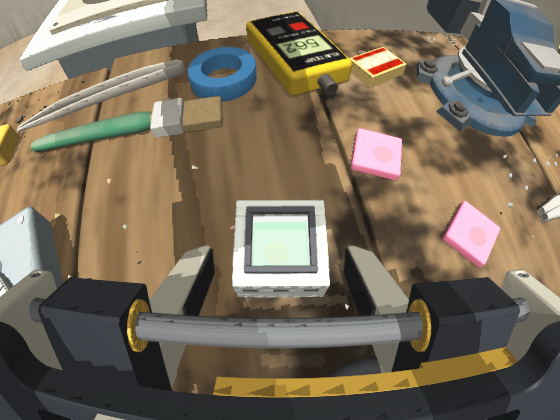

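View pics/ab19.png

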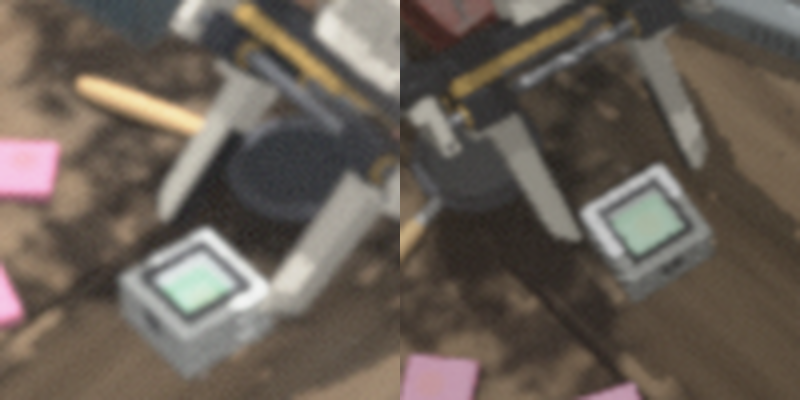

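```bash
python3 -m inch '[[[0,15,0,0,0,0],[-1,12,0,0,0,0],[0,8,0,0,0,0],[0,0,0,0,0,0],[0,0,0,0,0,0]]]'
python3 - <<'E'
from h import *
S=monitor.read_state();print(S['force'])
c=cam('wrist');save(c,'w20.png')
a=cam('scene')['image'][120:220,200:300];b=cam('side')['image'][180:280,190:290]
cv2.imwrite('pics/ab20.png',np.hstack([cv2.resize(a,None,fx=4,fy=4,interpolation=4),cv2.resize(b,None,fx=4,fy=4,interpolation=4)]))
E
```

```text
t: 24.92
tool_pos: [0.5008, 0.2014, -0.0099]
orientation: [-1.405, 0.742, 0.472]
force: [0.2, 0.1, 0.2]
opening: 0.0749
[0.15601982 0.13507824 0.1664586 ]
```

View pics/ab20.png

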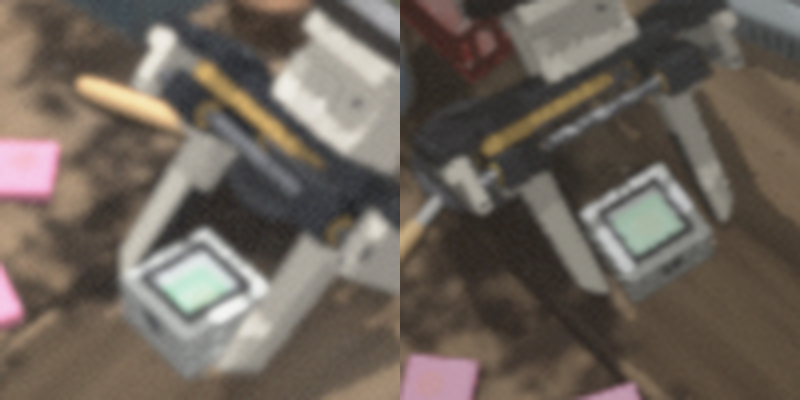

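View pics/w20.png

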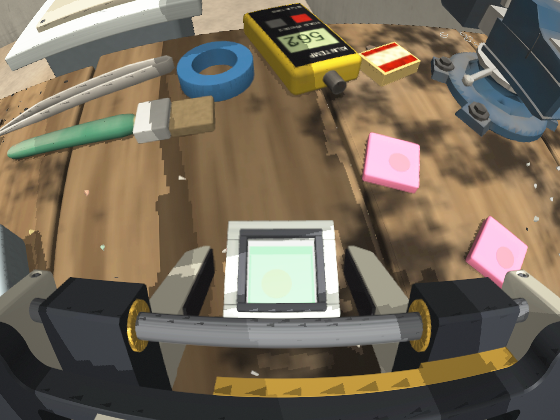

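```bash
python3 -m inch '[[[0,0,0,0,0,0],[0,0,0,0,0,0],[0,0,0,0,0,0],[0,0,0,0,0,0]]]' 40 35
python3 -m inch '[[[-15,-15,0,0,0,0],[-15,-15,0,0,0,0],[-15,-15,0,0,0,0],[-15,-15,0,0,0,0],[0,0,0,0,0,0]]]'
python3 - <<'E'
from h import *
S=monitor.read_state();print(S['force'],S['q'].round(2))
c=cam('wrist');save(c,'w21.png')
a=cam('scene')['image'][100:200,180:280];b=cam('side')['image'][180:280,190:290]
cv2.imwrite('pics/ab21.png',np.hstack([cv2.resize(a,None,fx=4,fy=4,interpolation=4),cv2.resize(b,None,fx=4,fy=4,interpolation=4)]))
E
```

```text
t: 25.58
tool_pos: [0.5005, 0.2015, -0.0103]
orientation: [-1.405, 0.743, 0.472]
force: [0.1, 0.9, 0.9]
opening: 0.0558
t: 26.2
tool_pos: [0.5022, 0.2015, 0.0772]
orientation: [-1.405, 0.739, 0.469]
force: [0.9, -0.8, -3.9]
opening: 0.0555
[ 0.89886203 -0.75733289 -3.90767989] [ 0.12  0.84  0.99  0.25  2.06 -1.23]
```

View pics/ab21.png

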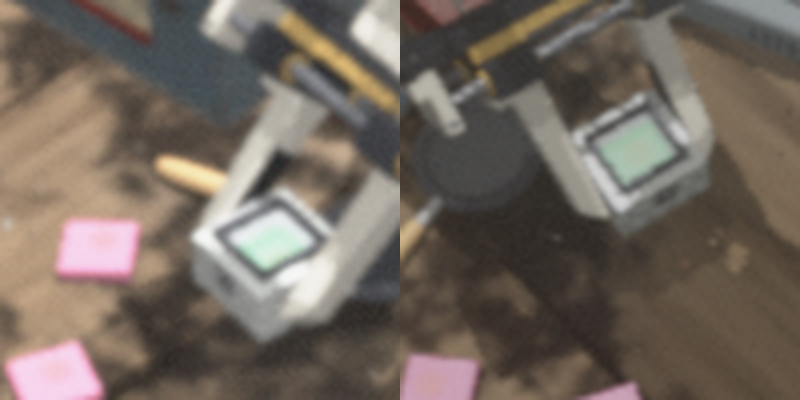

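View pics/w21.png

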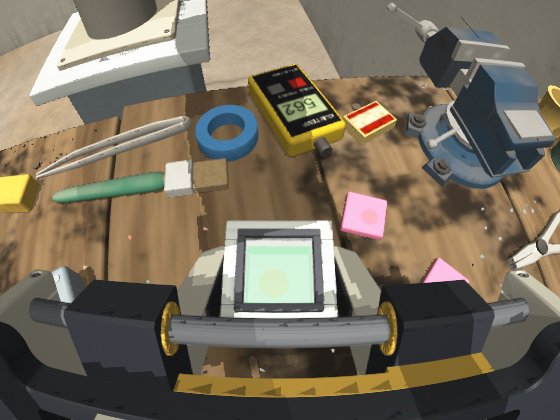

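```bash
cat >> h.py <<'E'
# case in tool frame at first grasp
def caseR(yaw): 
    a=np.radians(yaw);x=np.array([np.cos(a),np.sin(a),0]);z=np.array([0,0,1.]);return R.from_matrix(np.c_[x,np.cross(z,x),z])
def standR(yaw):
    f=np.array([np.cos(np.radians(yaw)),np.sin(np.radians(yaw)),0]);u=np.array([0,0,1.]);z=-f
    return R.from_matrix(np.c_[u,np.cross(z,u),z])
RG=R.from_rotvec([-1.405,.743,.472]);PG=np.array([.5005,.2015,-.0103])
C1=np.array([.5335,.1955,.015])
ct_p=RG.inv().apply(C1-PG); ct_R=RG.inv()*caseR(CY)
E
python3 - <<'E'
from h import *
print('case in tool mm',(ct_p*1000).round(1))
Rs=standR(CY);Rt=Rs*ct_R.inv()
print('tool y',Rt.apply([0,1,0]),'tilt check',(tilt(CY,-45).inv()*Rt).magnitude())
tc=np.array([.52,.196,.030]);
dl(tc-Rt.apply(ct_p)+[0,0,.05],Rt=Rt)
import pickle
s=pickle.load(open('scene0.pkl','rb'))
for p in ((212,248),(240,262),(285,308)): print('brush',onz(s,*p,.01))
E
```

```text
case in tool mm [  5.7 -41.6   0.2]
tool y [ 0.69409504 -0.12646717 -0.70868761] tilt check 0.003168075311708293
t 26.35 turn [ 0.002 -0.003 -1.572] shift before turn [ 51.7 -13.2  -1.6] shift after turn [13.1 51.7 -1.7] q [ 0.12  0.85  0.99  0.25  2.06 -1.23]
brush [0.38791067 0.15856139 0.01      ]
brush [0.39947937 0.09594266 0.01      ]
brush [ 0.38042425 -0.03052078  0.01      ]
```

```bash
python3 -m inch '[[[0,-10,0,0,0,-0.175],[0,-10,0,0,0,-0.175],[0,0,0,0,0,-0.175],[0,0,0,0,0,-0.175],[0,0,0,0,0,-0.175],[0,0,0,0,0,-0.175],[0,0,0,0,0,-0.175],[0,0,0,0,0,-0.175]]]'
python3 -m inch '[[[0,0,0,0,0,-0.172],[0,0,0,0,0,0],[0,0,0,0,0,0]]]'
python3 - <<'E'
from h import *
Rs=standR(CY);Rt=Rs*ct_R.inv()
tc=np.array([.52,.196,.030]);
dl(tc-Rt.apply(ct_p),Rt=Rt)
c=cam('wrist');save(c,'w22.png')
a=cam('scene')['image'][100:240,160:300];b=cam('side')['image'][160:300,170:310]
cv2.imwrite('pics/ab22.png',np.hstack([cv2.resize(a,None,fx=2.8,fy=2.8,interpolation=4),cv2.resize(b,None,fx=2.8,fy=2.8,interpolation=4)]))
E
```

```text
t: 27.35
tool_pos: [0.5123, 0.1989, 0.0892]
orientation: [-1.567, -0.344, -0.626]
force: [0.6, -1.9, -2.6]
opening: 0.0558
t: 27.72
tool_pos: [0.5132, 0.1971, 0.0888]
orientation: [-1.561, -0.449, -0.731]
force: [0.8, 0.7, -1.1]
opening: 0.0556
t 27.725 turn [ 0.01  -0.    -0.034] shift before turn [-39.3  89.6   0.7] shift after turn [-42.3  88.2  -0.2] q [ 0.65 -0.39  2.36 -0.8   0.79 -0.26]
```

View pics/ab22.png

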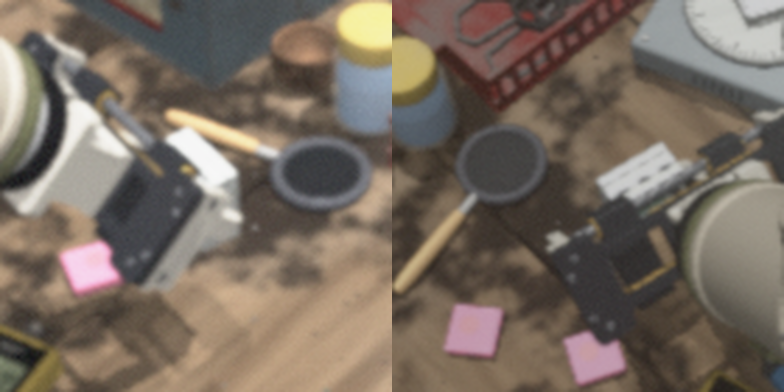

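View pics/w22.png

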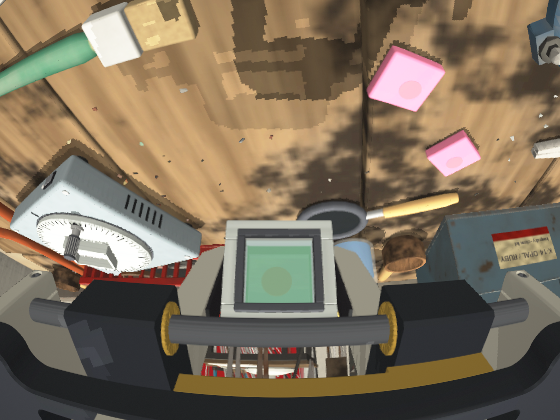

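Run:
```python
from h import *
Rs=standR(CY);Rt=Rs*ct_R.inv()
tc=np.array([.54,.193,.032]);
dl(tc-Rt.apply(ct_p),Rt=Rt)
```

```text
t 27.875 turn [ 0.01  -0.004 -0.031] shift before turn [-25.8 101.9   1.4] shift after turn [-29.  101.1   0.5] q [ 0.65 -0.39  2.36 -0.8   0.79 -0.25]
```

```bash
python3 -m inch '[[[0,0,0,0.01,-0.003,-0.031],[-7,25,0,0,0,0],[-7,25,0,0,0,0],[-7,25,0,0,0,0],[-4,18,0,0,0,0],[0,0,0,0,0,0],[0,0,0,0,0,0]]]'
python3 - <<'E'
from h import *
Rs=standR(CY);Rt=Rs*ct_R.inv()
tc=np.array([.54,.193,.030]);
dl(tc-Rt.apply(ct_p),Rt=Rt)
S=monitor.read_state();print(S['tool_pos'],S['force'])
a=cam('scene')['image'][100:240,180:320];b=cam('side')['image'][160:300,170:310]
cv2.imwrite('pics/ab23.png',np.hstack([cv2.resize(a,None,fx=2.8,fy=2.8,interpolation=4),cv2.resize(b,None,fx=2.8,fy=2.8,interpolation=4)]))
E
```

```text
t: 28.75
tool_pos: [0.5613, 0.188, 0.0064]
orientation: [-1.548, -0.48, -0.754]
force: [-0.1, -0.1, -2.5]
opening: 0.0555
t 28.75 turn [0.    0.    0.001] shift before turn [-4.6  9.5  0.9] shift after turn [-4.6  9.5  0.9] q [ 0.57 -0.08  2.32 -1.12  0.56  0.07]
[0.56131382 0.18800956 0.00642431] [-0.05323719 -0.13540135 -2.47601396]
```

View pics/ab23.png

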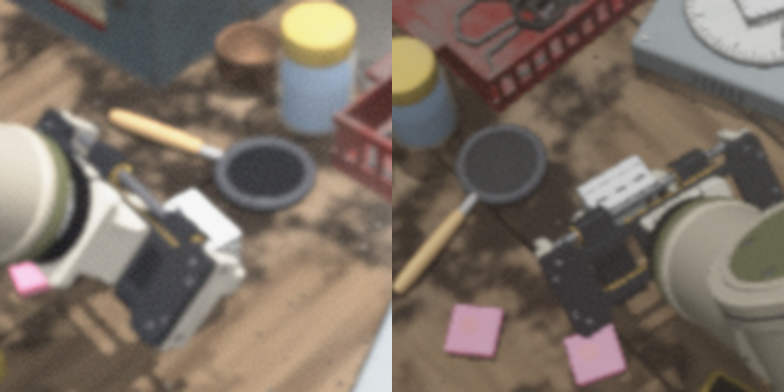

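```bash
python3 -m inch '[[[-3,3,0,0,0,0],[-2.5,2.5,0,0,0,0],[0,0,0,0,0,0]]]'; python3 -m inch '[[[-1.2,1.2,0,0,0,0],[0,0,0,0,0,0]]]'; python3 -c "
from h import *
S=monitor.read_state();print(S['tool_pos'],S['force'],S['q'].round(3))
Rt=R.from_rotvec(S['orientation']);print('case',S['tool_pos']+Rt.apply(ct_p),(Rt*ct_R).as_matrix().round(3))"
```

```text
t: 29.22
tool_pos: [0.5601, 0.1881, -0.0028]
orientation: [-1.548, -0.481, -0.752]
force: [0.0, -0.1, -2.7]
opening: 0.0556
t: 29.48
tool_pos: [0.5611, 0.1883, -0.0032]
orientation: [-1.547, -0.482, -0.754]
force: [-0.9, -1.6, 2.3]
opening: 0.0559
[ 0.56112327  0.18834796 -0.00319753] [-0.88495158 -1.55684934  2.25998254] [ 0.569 -0.051  2.322 -1.164  0.551  0.115]
case [0.53620997 0.1930808  0.030299  ] [[-0.002  0.181 -0.983]
 [ 0.001  0.983  0.181]
 [ 1.    -0.001 -0.002]]
```

```bash
python3 -m inch '[[[0,0,0,0,0,0],[0,0,0,0,0,0],[0,0,0,0,0,0],[0,-10,0,0,0,0],[0,-25,0,0,0,0],[0,-40,0,0,0,0],[30,-40,0,0,0,0],[0,0,0,0,0,0]]]' 76
python3 - <<'E'
from h import *
S=monitor.read_state();print(S['tool_pos'],S['force'],S['q'].round(3))
c=cam('wrist');save(c,'w24.png')
a=cam('scene')['image'][100:240,180:320];b=cam('side')['image'][160:300,170:310]
cv2.imwrite('pics/ab24.png',np.hstack([cv2.resize(a,None,fx=2.8,fy=2.8,interpolation=4),cv2.resize(b,None,fx=2.8,fy=2.8,interpolation=4)]))
E
```

```text
t: 30.48
tool_pos: [0.5033, 0.2018, 0.105]
orientation: [-1.539, -0.485, -0.758]
force: [-0.4, 0.1, -0.2]
opening: 0.0759
[0.50328495 0.20182709 0.10499662] [-0.39411504  0.05901405 -0.18305263] [ 0.696 -0.458  2.402 -0.837  0.816 -0.217]
```

View pics/ab24.png

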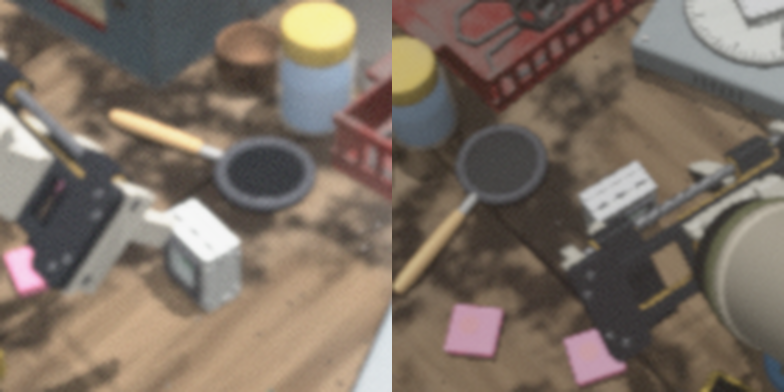

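View pics/w24.png

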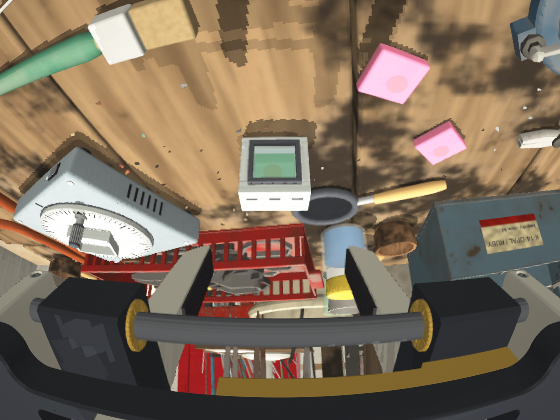

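```bash
python3 -m inch '[[[30,-30,0,0,0,0],[35,-35,0,0,0,0],[15,-15,0,0,0,0.175],[0,0,0,0,0,0.175],[0,0,0,0,0,0.175],[0,0,0,0,0,0.175],[0,0,0,0,0,0.175],[0,0,0,0,0,0.175]]]'
python3 -m inch '[[[30,0,0,0,0,0.175],[30,0,0,0,0,0.175],[30,0,0,0,0,0.175],[0,0,0,0,0,0],[0,0,0,0,0,0]]]'
cat >> h.py <<'E'
CS=np.array([.5362,.1931,.028])
def fwd(yaw): return np.array([np.cos(np.radians(yaw)),np.sin(np.radians(yaw)),0])
E
python3 - <<'E'
from h import *
Rt=tilt(CY,45);G=CS+.003*fwd(CY)+[0,0,.002]
dl(G2tcp(G,Rt)-Rt.apply([0,.08,0]),Rt=Rt)
c=cam('wrist');save(c,'w25.png')
E
```

```text
t: 31.62
tool_pos: [0.5018, 0.1982, 0.2105]
orientation: [-1.53, 0.355, 0.072]
force: [0.1, 0.5, 0.7]
opening: 0.0759
t: 32.25
tool_pos: [0.5669, 0.189, 0.1845]
orientation: [-1.439, 0.667, 0.391]
force: [-0.8, -0.8, 1.1]
opening: 0.0759
t 32.25 turn [ 0.001 -0.002  0.101] shift before turn [ 79.5 103.   -1.3] shift after turn [89.5 94.5 -1.6] q [ 0.11  0.85  0.73  0.23  2.21 -1.2 ]
```

View pics/w25.png

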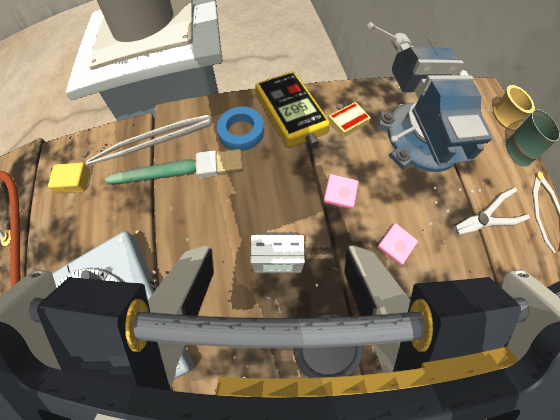

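```bash
python3 -m inch '[[[20,20,0,0,0,0.101],[25,25,0,0,0,0],[25,25,-1,0,0,0],[20,25,-1,0,0,0],[0,15,0,0,0,0],[0,0,0,0,0,0],[0,0,0,0,0,0]]]'
python3 - <<'E'
from h import *
Rt=tilt(CY,45);G=CS+.003*fwd(CY)+[0,0,.002]
dl(G2tcp(G,Rt),Rt=Rt)
c=cam('wrist');save(c,'w26.png')
a=cam('scene')['image'][100:240,180:320];b=cam('side')['image'][160:300,170:310]
cv2.imwrite('pics/ab26.png',np.hstack([cv2.resize(a,None,fx=2.8,fy=2.8,interpolation=4),cv2.resize(b,None,fx=2.8,fy=2.8,interpolation=4)]))
E
```

```text
t: 33.17
tool_pos: [0.5587, 0.1897, 0.0502]
orientation: [-1.41, 0.732, 0.463]
force: [0.4, -0.1, 0.5]
opening: 0.0761
t 33.175 turn [-0.001  0.001  0.011] shift before turn [-0.5 73.7 -0.8] shift after turn [ 0.3 73.7 -0.7] q [ 0.1   1.03  0.74  0.23  2.11 -1.24]
```

View pics/ab26.png

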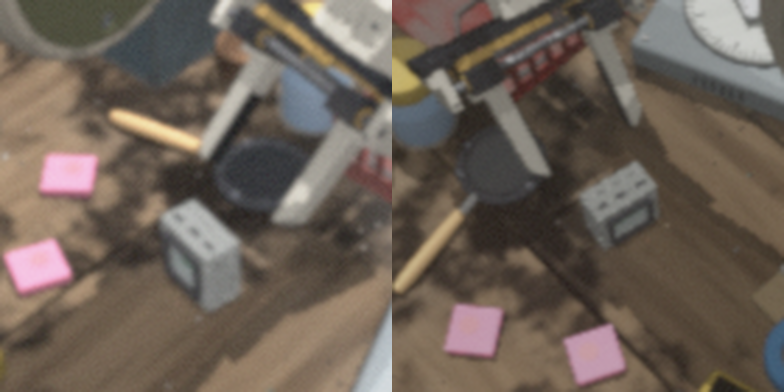

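View pics/w26.png

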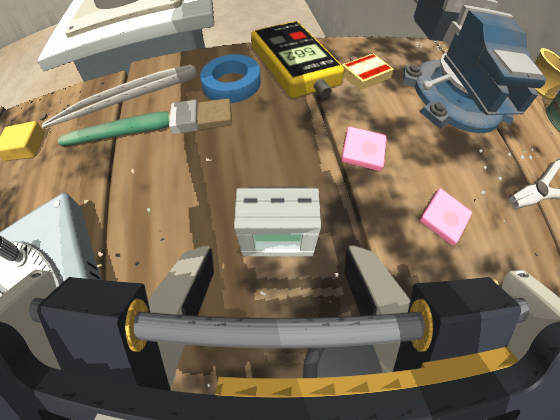

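```bash
python3 -m inch '[[[0,20,0,0,0,0.011],[0,20,0,0,0,0],[0,20,-0.5,0,0,0],[0,13,0,0,0,0],[0,0,0,0,0,0],[0,0,0,0,0,0]]]'
python3 - <<'E'
from h import *
Rt=tilt(CY,45);G=CS+.003*fwd(CY)+[0,0,.002]
dl(G2tcp(G,Rt),Rt=Rt)
c=cam('wrist');save(c,'w27.png')
a=cam('scene')['image'][100:240,180:320];b=cam('side')['image'][160:300,170:310]
cv2.imwrite('pics/ab27.png',np.hstack([cv2.resize(a,None,fx=2.8,fy=2.8,interpolation=4),cv2.resize(b,None,fx=2.8,fy=2.8,interpolation=4)]))
E
```

```text
t: 34.08
tool_pos: [0.5065, 0.1981, -0.0052]
orientation: [-1.406, 0.745, 0.475]
force: [-0.3, -0.1, -0.2]
opening: 0.076
t 34.075 turn [-0.    -0.001 -0.006] shift before turn [-1.5 -2.8  0.5] shift after turn [-1.5 -2.8  0.5] q [ 0.12  0.96  0.96  0.23  1.98 -1.26]
```

View pics/ab27.png

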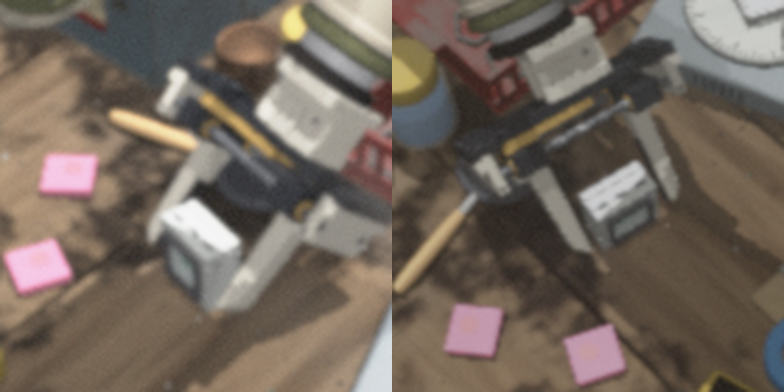

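View pics/w27.png

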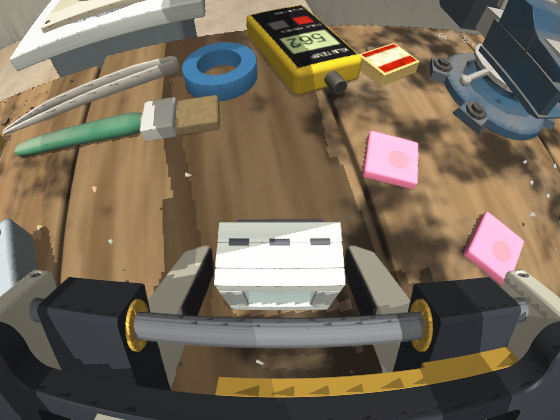

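```bash
python3 -m inch '[[[-1,-3,0,0,0,-0.006],[0,0,0,0,0,0],[0,0,0,0,0,0],[0,0,0,0,0,0],[0,0,0,0,0,0]]]' 40 35
python3 -c "
from h import *
S=monitor.read_state();print(S['tool_pos'].tolist(),S['orientation'].tolist(),S['opening'])"
python3 -m inch '[[[-20,-20,0,0,0,0],[-30,-30,0,0,0,0],[-30,-30,0,0,0,-0.175],[0,-25,0,0,0,-0.175],[0,-25,0,0,0,-0.175],[0,0,0,0,0,-0.175],[0,0,0,0,0,-0.175],[0,0,0,0,0,0]]]'
python3 - <<'E'
from h import *
S=monitor.read_state();print(S['force'],S['q'].round(2))
save(cam('wrist'),'w28.png')
E
```

```text
t: 34.85
tool_pos: [0.5074, 0.1979, -0.0027]
orientation: [-1.408, 0.741, 0.471]
force: [3.0, 0.2, 4.2]
opening: 0.0563
[0.5073905266453188, 0.197870521753873, -0.0026897511530249787] [-1.4075393252500485, 0.7413690567234472, 0.4711961629430432] 0.05629364132766989
t: 35.85
tool_pos: [0.5274, 0.1936, 0.1489]
orientation: [-1.574, 0.086, -0.2]
force: [-0.8, 0.6, -1.7]
opening: 0.0559
[-0.81994815  0.63033772 -1.71168523] [ 0.29 -0.01  1.72 -0.04  1.37 -1.1 ]
```

View pics/w28.png

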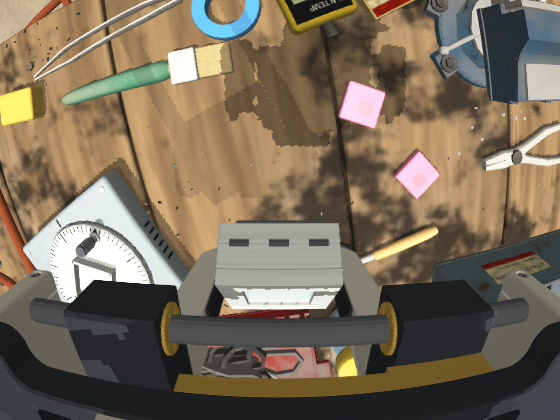

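```bash
cat >> h.py <<'E'
RG2=R.from_rotvec([-1.40754,.74137,.4712]);PG2=np.array([.50739,.19787,-.00269])
ct2_p=RG2.inv().apply(CS-PG2);ct2_R=RG2.inv()*standR(CY)
def flipR(yaw):  # case upside down, case x heading -f
    f=fwd(yaw);z=np.array([0,0,-1.]);x=-f;return R.from_matrix(np.c_[x,np.cross(z,x),z])
def place(ctr,yaw):
    Rt=flipR(yaw)*ct2_R.inv();return np.asarray(ctr)-Rt.apply(ct2_p),Rt
E
python3 - <<'E'
from h import *
print((ct2_p*1000).round(1))
p,Rt=place([.595,-.042,.20],-24.5);print(p,Rt.as_matrix().round(2))
dl(p,Rt=Rt)
E
```

```text
[ -1.1 -42.3   0.6]
[ 0.62269445 -0.05523659  0.17080316] [[ 0.64  0.64  0.42]
 [-0.29 -0.29  0.91]
 [ 0.71 -0.71  0.  ]]
t 35.9 turn [-0.103  0.229 -0.709] shift before turn [ 137.6  -10.4 -228. ] shift after turn [ 147.6  118.1 -187.9] q [ 0.28 -0.01  1.71 -0.03  1.37 -1.1 ]
```

```bash
python3 -m inch '[[[34,-4,-50,0,0,0],[34,-4,-50,0,0,0],[30,-4,-50,0,0,0],[20,0,-50,0,0,0],[19,0,-28,0,0,0],[0,0,0,-0.0206,0.0458,-0.142],[0,0,0,-0.0206,0.0458,-0.142],[0,0,0,-0.0206,0.0458,-0.142]]]'
python3 -m inch '[[[0,0,0,-0.0206,0.0458,-0.142],[0,0,0,-0.0206,0.0458,-0.142],[0,0,0,0,0,0],[0,0,0,0,0,0]]]'
python3 - <<'E'
from h import *
p,Rt=place([.595,-.042,.14],-24.5)
dl(p,Rt=Rt)
save(cam('wrist'),'w29.png')
E
```

```text
t: 36.9
tool_pos: [0.6258, -0.0569, 0.1736]
orientation: [-1.624, -0.139, -0.653]
force: [0.2, -1.5, -2.2]
opening: 0.0557
t: 37.4
tool_pos: [0.6258, -0.0561, 0.1742]
orientation: [-1.626, -0.292, -0.942]
force: [0.8, -0.6, -2.1]
opening: 0.056
t 37.4 turn [ 0.001  0.    -0.001] shift before turn [-47.   42.6  -0.5] shift after turn [-47.1  42.5  -0.6] q [ 0.03 -0.43  2.25 -0.53  0.67 -0.8 ]
```

View pics/w29.png

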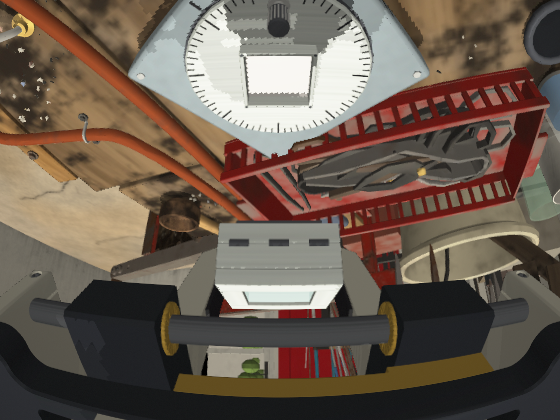

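```bash
python3 -m inch '[[[-24,21,0,0,0,0],[-23,21,0,0,0,0],[-12,12,0,0,0,0],[-11,11,0,0,0,0],[0,0,0,0,0,0],[0,0,0,0,0,0]]]'
python3 - <<'E'
from h import *
import pickle
p,Rt=place([.595,-.042,.10],-24.5)
dl(p,Rt=Rt)
S=monitor.read_state();Rn=R.from_rotvec(S['orientation']);cc=S['tool_pos']+Rn.apply(ct2_p);print('case ctr',cc)
c=cam('wrist');save(c,'w30.png');pickle.dump((c,S),open('w30.pkl','wb'))
ims=[]
for n,(x0,y0) in (('scene',(295,170)),('side',(245,90))):
    c=cam(n);pickle.dump(c,open(n+'30.pkl','wb'));ims.append(cv2.resize(c['image'][y0:y0+120,x0:x0+120],None,fx=3.3,fy=3.3,interpolation=4))
cv2.imwrite('pics/ab30.png',np.hstack(ims))
E
```

```text
t: 38.2
tool_pos: [0.6228, -0.0549, 0.0785]
orientation: [-1.626, -0.293, -0.945]
force: [1.1, -0.8, -2.3]
opening: 0.0559
t 38.2 turn [ 0.002 -0.002  0.002] shift before turn [-5.4  5.5 -0.3] shift after turn [-5.4  5.5 -0.3] q [ 0.04 -0.27  2.32 -0.76  0.48 -0.53]
case ctr [ 0.59505267 -0.04158705  0.10761638]
```

View pics/ab30.png

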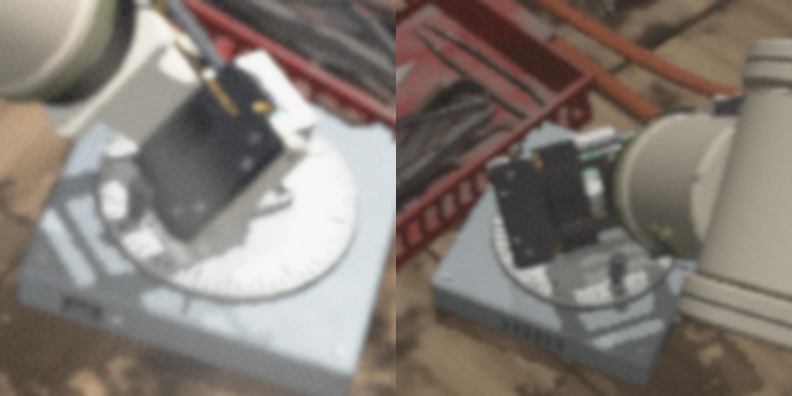

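View pics/w30.png

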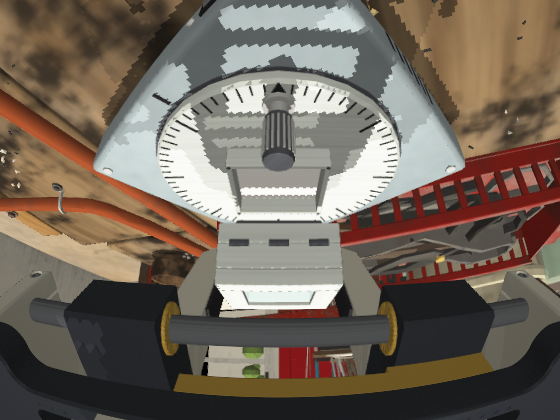

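Run:
```python
from h import *
import pickle
c,S=pickle.load(open('w30.pkl','rb'))
cv2.imwrite('pics/w30a.png',cv2.resize(c['image'][130:320,200:360],None,fx=4,fy=4,interpolation=cv2.INTER_CUBIC)[:600])
cv2.imwrite('pics/w30b.png',cv2.resize(c['image'][60:160,150:330],None,fx=4,fy=4,interpolation=cv2.INTER_CUBIC))
```

```text
(no output)
```

View pics/w30a.png

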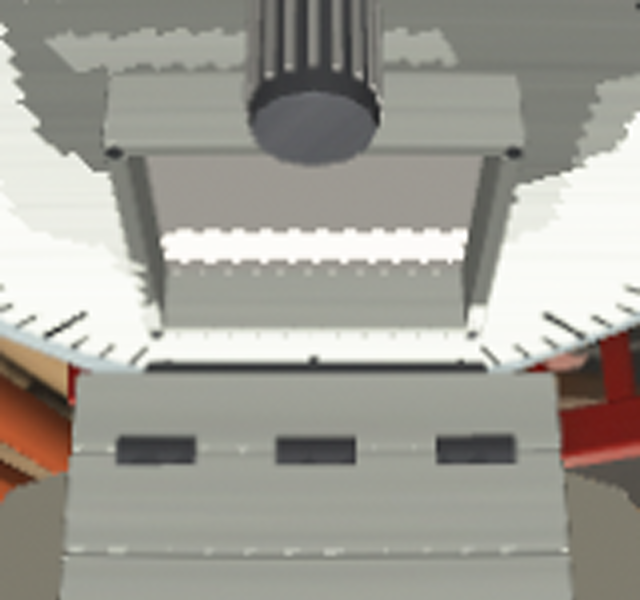

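View pics/w30b.png

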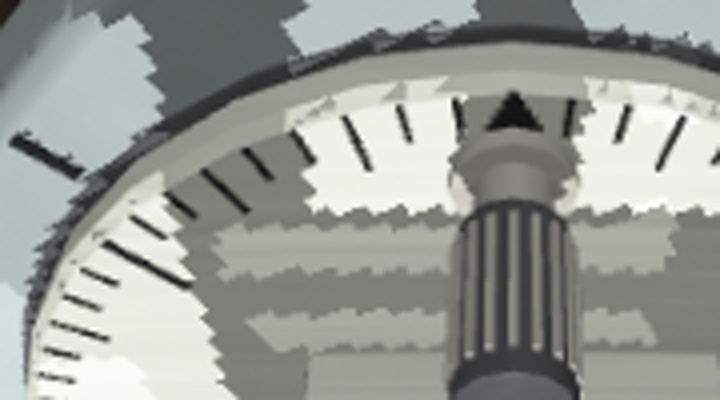

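Run:
```python
from h import *
import pickle
c,S=pickle.load(open('w30.pkl','rb'))
Rn=R.from_rotvec(S['orientation']);cc=S['tool_pos']+Rn.apply(ct2_p);f=fwd(-24.5);l=np.array([-f[1],f[0],0])
P=lambda u,v,z: onz(c,200+(u+.5)/4-.5,130+(v+.5)/4-.5,z,True)
def rep(n,pts,z):
    q=np.mean([P(u,v,z) for u,v in pts],0);print(n,'f,l mm rel. case ctr by tool',((q-cc)@f*1000).round(1),((q-cc)@l*1000).round(1),'width',np.linalg.norm(P(*pts[0],z)-P(*pts[1],z)).round(4))
zc=cc[2]
rep('case lid near edge (exp -28)',[(75,372),(558,372)],zc-.015)
rep('case hinge line (exp -28)',[(68,453),(563,453)],zc-.005)
rep('case base edge (-28)',[(62,551),(569,551)],zc+.005)
rep('lid frame bottom near edge(-21)',[(147,365),(488,365)],zc-.020)
rep('seat near outer edge(-27.5)',[(104,151),(523,151)],.06)
rep('seat near screws (-26)',[(114,152),(514,152)],.06)
rep('seat far screws (+26)',[(155,333),(472,333)],.06)
rep('seat near foot (-27.5)',[(107,73),(519,73)],.048)
```

```text
case lid near edge (exp -28) f,l mm rel. case ctr by tool -25.5 0.8 width 0.0569
case hinge line (exp -28) f,l mm rel. case ctr by tool -24.7 0.7 width 0.057
case base edge (-28) f,l mm rel. case ctr by tool -18.8 0.7 width 0.0591
lid frame bottom near edge(-21) f,l mm rel. case ctr by tool -17.1 1.0 width 0.0425
seat near outer edge(-27.5) f,l mm rel. case ctr by tool -24.1 0.5 width 0.0548
seat near screws (-26) f,l mm rel. case ctr by tool -23.9 0.5 width 0.0524
seat far screws (+26) f,l mm rel. case ctr by tool 28.0 0.3 width 0.0524
seat near foot (-27.5) f,l mm rel. case ctr by tool -25.5 0.4 width 0.0557
```

```bash
python3 -m inch '[[[-8,8,0,0,0,0],[-7,7,0,0,0,0],[-4,4,0,0,0,0],[0,0,0,0,0,0]]]'; python3 -m inch '[[[-1.5,1.5,0,0,0,0],[0,0,0,0,0,0]]]'
python3 - <<'E'
from h import *
import pickle
S=monitor.read_state();Rn=R.from_rotvec(S['orientation']);cc=S['tool_pos']+Rn.apply(ct2_p);print('case',cc,S['force'],S['q'].round(2))
c=cam('wrist');pickle.dump((c,S),open('w31.pkl','wb'))
cv2.imwrite('pics/w31a.png',cv2.resize(c['image'][130:280,190:370],None,fx=4,fy=4,interpolation=cv2.INTER_CUBIC))
E
```

```text
t: 38.85
tool_pos: [0.6209, -0.0543, 0.0494]
orientation: [-1.626, -0.292, -0.943]
force: [-0.7, -0.5, -2.6]
opening: 0.0559
t: 39.1
tool_pos: [0.6212, -0.0543, 0.0476]
orientation: [-1.626, -0.293, -0.943]
force: [-0.1, 0.5, -1.1]
opening: 0.0555
case [ 0.59350519 -0.04097707  0.07681205] [-0.14263408  0.52017343 -1.14664907] [ 0.04 -0.2   2.33 -0.88  0.43 -0.39]
```

View pics/w31a.png

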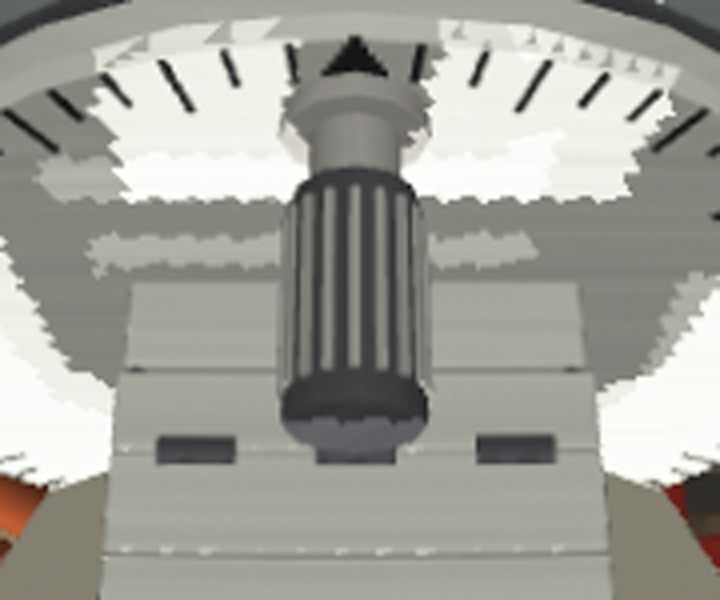

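```bash
python3 -m inch '[[[-0.8,0.8,0,0,0,0],[0,0,0,0,0,0]]]'; python3 -m inch '[[[-0.8,0.8,0,0,0,0],[0,0,0,0,0,0]]]'
python3 - <<'E'
from h import *
import pickle
S=monitor.read_state();Rn=R.from_rotvec(S['orientation']);cc=S['tool_pos']+Rn.apply(ct2_p);print('case',cc,S['force'])
ims=[]
for n,(x0,y0) in (('scene',(295,170)),('side',(245,90))):
    c=cam(n);ims.append(cv2.resize(c['image'][y0:y0+120,x0:x0+120],None,fx=3.3,fy=3.3,interpolation=4))
cv2.imwrite('pics/ab32.png',np.hstack(ims))
E
```

```text
t: 39.4
tool_pos: [0.621, -0.0543, 0.0462]
orientation: [-1.626, -0.292, -0.943]
force: [-0.1, -0.9, -2.4]
opening: 0.0556
t: 39.65
tool_pos: [0.6218, -0.0543, 0.0462]
orientation: [-1.626, -0.294, -0.944]
force: [-2.8, -0.4, 3.9]
opening: 0.0559
case [ 0.59410795 -0.04102786  0.0753314 ] [-2.84620707 -0.43209541  3.86592508]
```

View pics/ab32.png

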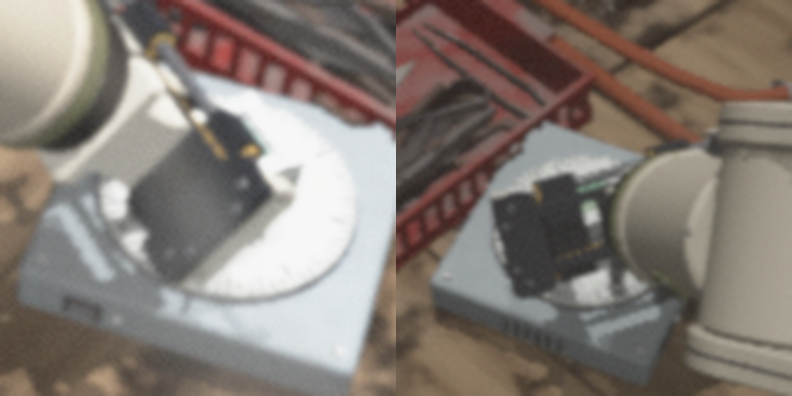

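```bash
python3 -m inch '[[[0,0,0,0,0,0],[0,0,0,0,0,0],[0,0,0,0,0,0],[0,-8,0,0,0,0],[2,-20,0,0,0,0],[5,-30,0,0,0,0],[20,-30,0,0,0,0],[0,0,0,0,0,0]]]' 72
python3 - <<'E'
from h import *
import pickle
c=cam('wrist');save(c,'w33.png');pickle.dump(c,open('w33.pkl','wb'))
ims=[]
for n,(x0,y0) in (('scene',(295,170)),('side',(245,90))):
    c=cam(n);ims.append(cv2.resize(c['image'][y0:y0+120,x0:x0+120],None,fx=3.3,fy=3.3,interpolation=4))
cv2.imwrite('pics/ab33.png',np.hstack(ims))
E
```

```text
t: 40.75
tool_pos: [0.5837, -0.0354, 0.1313]
orientation: [-1.622, -0.298, -0.948]
force: [0.3, -0.5, 0.1]
opening: 0.0718
```

View pics/ab33.png

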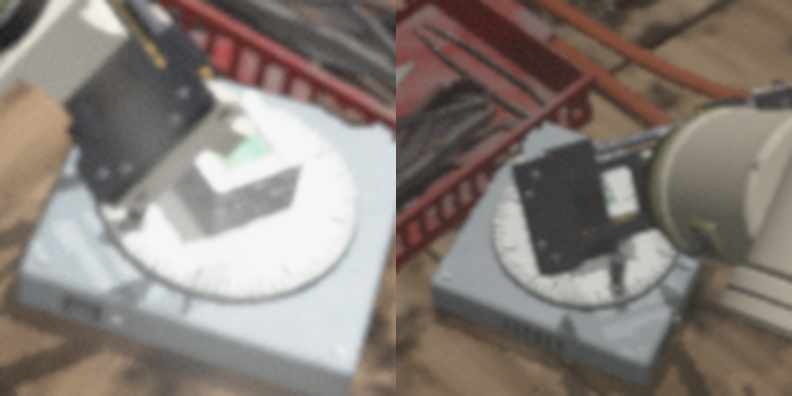

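View pics/w33.png

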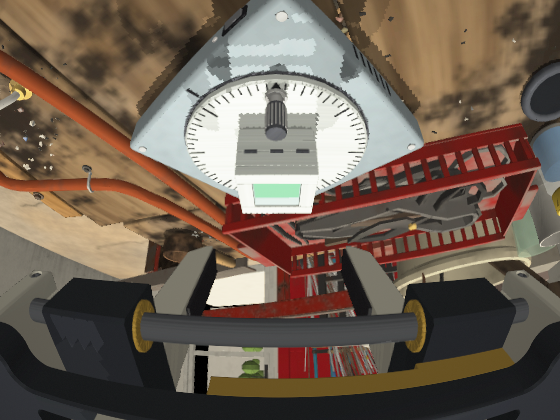

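```bash
python3 -m inch '[[[30,-40,0,0,0,0],[20,-50,0,0,0,0],[0,-50,0,0,0,0.15],[0,-40,0,0,0,0.15],[-10,0,0,0,0,0.15],[-30,0,0,0,0,0.15],[-30,0,0,0,0,0.15],[0,0,0,0,0,0]]]'
python3 - <<'E'
from h import *
import pickle
S=monitor.read_state();print(S['tool_pos'])
c=cam('wrist');save(c,'w34.png');pickle.dump(c,open('w34.pkl','wb'))
ims=[]
for n,(x0,y0) in (('scene',(295,170)),('side',(245,90))):
    c=cam(n);pickle.dump(c,open(n+'34.pkl','wb'));ims.append(cv2.resize(c['image'][y0:y0+120,x0:x0+120],None,fx=3.3,fy=3.3,interpolation=4))
cv2.imwrite('pics/ab34.png',np.hstack(ims))
E
```

```text
t: 41.9
tool_pos: [0.4417, 0.0269, 0.2705]
orientation: [-1.553, 0.315, -0.362]
force: [0.1, -0.3, -0.4]
opening: 0.0718
[0.44172819 0.0269428  0.27048019]
```

View pics/ab34.png

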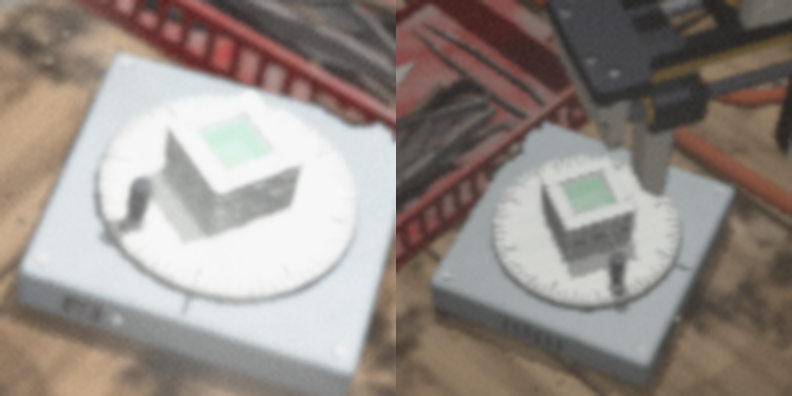

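View pics/w34.png

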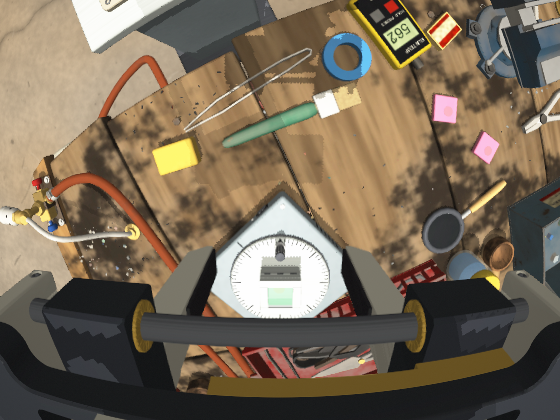

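Run:
```python
from h import *
import pickle
c=pickle.load(open('w33.pkl','rb'))
cv2.imwrite('pics/w33a.png',cv2.resize(c['image'][65:165,175:315],None,fx=5,fy=5,interpolation=cv2.INTER_CUBIC))
```

```text
(no output)
```

View pics/w33a.png

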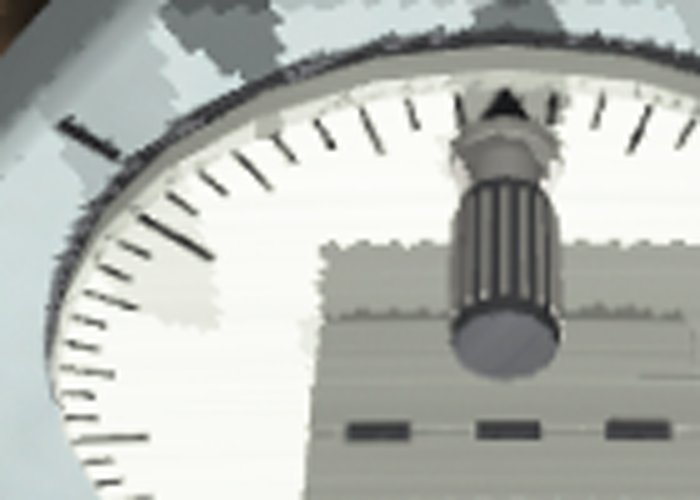

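Run:
```python
from meas import *
import pickle
c=pickle.load(open('w33.pkl','rb'))
marks=[(5,457,95),(10,407,97),(15,361,109),(20,315,121),(25,276,136),(30,237,152),(35,199,172),(40,168,194),(45,138,216),(50,117,243),(55,98,265),(60,83,291),(65,72,317),(70,65,344)]
stage(c,175,65,5,[(60,123),(118,158)],marks)
f=lambda u,v,z: onz(c,u,v,z,True)
# case top (base underside) corners in full w33 px, z=.09
im=c['image'];cv2.imwrite('pics/w33b.png',cv2.resize(im[110:225,215:345],None,fx=5,fy=5,interpolation=cv2.INTER_CUBIC))
# scene+side: base underside at z=.09
```

```text
ctr [ 0.5972 -0.0421] r 0.0719 arrow ang 155.2 index ang [199.82 199.93] res mm 0.44 stage -44.67
index line dir 198.95743501710015
```

View pics/w33b.png

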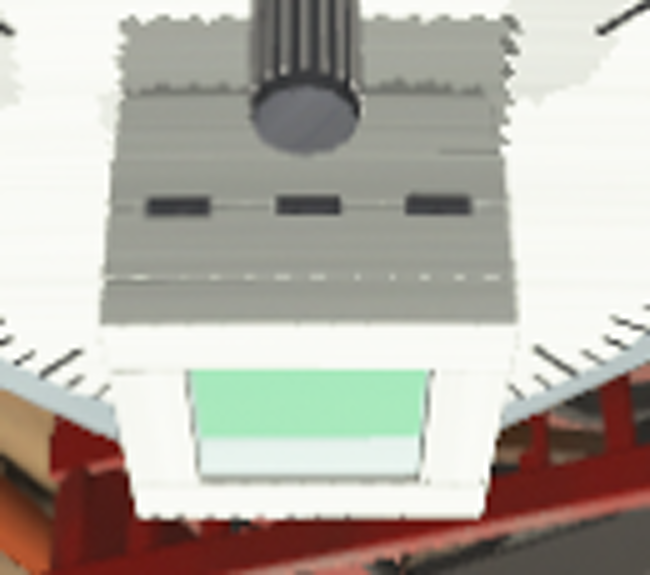

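Run:
```python
from h import *
import pickle
c=pickle.load(open('w33.pkl','rb'))
for z in (.09,.095):
    q=np.array([onz(c,215+(u+.5)/5-.5,110+(v+.5)/5-.5,z,True) for u,v in [(102,325),(518,325),(485,517),(140,517)]])
    e=q[1]-q[0];print(z,q.mean(0).round(4),[np.linalg.norm(q[i]-q[i-1]).round(4) for i in range(4)],np.degrees(np.arctan2(e[1],e[0])))
```

```text
0.09 [ 0.5967 -0.0411  0.09  ] [np.float64(0.0564), np.float64(0.0554), np.float64(0.0565), np.float64(0.0563)] 65.12563440963048
0.095 [ 0.5888 -0.0375  0.095 ] [np.float64(0.0541), np.float64(0.0531), np.float64(0.0541), np.float64(0.054)] 65.1256344096305
```

```bash
python3 -c "
from plant import robot
print(robot.close_job())"
```

```text
the job is handed in; nothing more can be done
None
```

I shut the case over the glass, turned it over with one regrasp (standing it on its front edge in between) and set it lid-down in the seat. The job is handed in. The stage was first turned by its stud to the −45° mark.

**Last checks (wrist camera, after release):**

| Check | Result |
|---|---|
| Stage reading | −44.7° (allowed within 3.4° of 45°) |
| Case centre to dial centre | about 1 mm apart (allowed 6 mm) |
| Squareness of case to stage | within about 0.5° |
| Base underside height | the outline measures 56 mm if it lies at 90 mm, which is the fully seated height |
| Contact when lowering | the seat took the load with the case centre at 75.3 mm (75 mm expected) |

- **Glass and lid:** the glass shows through the base window, and the case looked shut and level in the scene and side views. I did not measure the lid angle, but it was pressed shut on the worktop with about 20 N.
- **Filter, brush and wax:** they lay undisturbed as far as the pictures show; I did not measure their positions at the end.
- **Time and gripper:** the job took about 42 s, and the gripper was clear of everything at the end.

**What disagreed:**
- **Fingertips:** they lie about 26.5 mm behind the reported TCP, not 8 mm ahead of it as stated. My first push at the lid passed over it without touching. I then touched the worktop with the fingertips, which read about 39 N at the highest, and allowed for the offset from then on.
- **Cameras:** the scene and wrist cameras differed by up to 8 mm in x at the stage. I relied on the wrist view and the contacts for the placing.

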